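# Stow the food processor's pusher and close its storage case

## Robot

A 6-joint arm with a two-finger parallel gripper is mounted at the origin on the work surface. World frame = base frame: x ahead of the robot, y to its left, z up, the work surface at z = 0. Lengths are in m, angles in rad, forces in N, time in s.
With the tool pointing down it reaches from about 0.325 to 0.85 m from the base axis. Payload 4.4 kg.
Tool frame: the origin (TCP) lies on the centre line of the jaws, within the pads' length; the fingertips stand 11 mm ahead of it and the grasp point (between the pads) lies 8 mm behind it (ctrl.finger_overhang is the z of the fingertips in the tool frame, in m); z points along the fingers, x is the direction in which the jaws open and shut, and the axes are right-handed (so a half turn about z gives the same grasp; the last joint's range is limited). The gripper opens to 94 mm and grips with 3 to 60 N. Pads are 16 mm wide; open, the fingers measure 119 mm over their backs; the gripper's body (75 mm by 177 mm) begins 78 mm behind the grasp point.
Start: joints at [-1.373, 0.207, 1.542, -0, 1.393, -0.15], TCP at [0.196, -0.541, 0.216] pointing down, gripper open.
Joint ranges: [-2.73, 2.73], [-0.86, 2.22], [0.23, 2.46], [-1.11, 4.25], [0.08, 2.63], [-2.82, 2.82]. Speed limits (rad/s): [2.79, 2.79, 3.14, 3.14, 3.14, 3.14].

## Interface

Orientations are given as a unit quaternion [w, x, y, z].
In Python, from bench import ctrl, get_image, camera_params, nets gives the robot as it stands.
- The arm moves only by the tool step_arm, never from a script. Its argument "rows" is a list of rows, each an object with "xyz": the shift along the tool's x, y, z in cm, a list of three; "twist": the turn, a rotation vector about the tool's x, y, z in degrees, a list of three; "jaw": the finger opening in cm, from 0 to 9.4. A call has 1 to 5 rows; each row shifts and turns the pose as measured when the row begins, along the tool's axes as they then stand; what a row does not reach is not made up. A row lasts 1/10 s, in which the tool goes at most 50 mm and 8.59 degrees, less where a joint would pass 70% of its speed; a pose out of reach is approached as far as the arm can. A call with a gripper value outside its range is refused whole. The fingers move at their own pace and stop on an object; "force" is the grip in N (left out, the last holds). Time passes only in rows, so rows that do not move let the fingers close. It gives the time, the measured TCP pose, the force and the opening at its end, in the units of the state.
- ctrl.get_state(): the state, without advancing time (a new reading comes with each control period).
- get_image(name): name is "scene" or "top" or "wrist"; returns the picture (400x640x3 uint8, red, green, blue); there is no depth.
- camera_params(name): a dict with "fx", "fy", "cx", "cy" (pixels), "k1" (the pictures are not rectified: a ray, as slopes to the right and down, at radius r is drawn at 1 + k1 r^2 times it, then the intrinsics apply), "R" (3x3) and "t" (3): a world point X has camera coordinates R X + t. Camera axes: x right, y down, z forward; pixel columns grow to the right and rows downward; lengths in m; the calibration is good to about 2 mm. A picture is of the moment at which its call begins: read the wrist's pose just before it. camera_params takes no time and is no camera call; for the wrist camera it gives the pose at the moment of the call.
- ctrl.hand_in(): hands the job in, once; it reports no verdict.
Trained networks look in the newest picture that a camera, given by its name, has taken for a name from the list of things; names that differ only in an ending like _2 or _b are one class to them, and where a whole thing is asked for, a point or a joint stands for the part that bears it (a point fixed in the world has none). Each returns a list of dicts, best first, with "confidence" (0 to 1); they miss things now and then, are a little off and sometimes report something else, mostly with a low value. They report only what shows in the picture. A call takes as long as a camera call. They do not tell look-alikes from the thing itself.
- nets.search_frame(target, camera): "pixel" ([column, row] in pixels, amid what is visible of it).
- nets.silhouettes(target, camera): "region" (400x640 bool, what is visible of it) and "pixel" ([column, row] in pixels, amid what is visible of it).
- nets.tip_of(target, camera): "pixel" ([column, row] in pixels: a listed point, or the origin of a listed thing).
The state is a dict: "time": time; "joint_positions": joint angles; "dq": joint speeds; "joint_efforts": joint torques, N m; "ee_pos": TCP position; "orientation": TCP orientation; "ft_force": force on the tool from outside, world axes, zero at the start; "moment": the same for the moment, N m; "finger_gap": finger opening in m.
Only numpy, scipy, OpenCV 4.12 (cv2) and the standard library are available. Lean on these libraries where they do the work, as an engineer would, in place of code of your own. Each camera call takes 0.05 s, during which the arm holds its last target.

## Task

Put the food processor's pusher away: stand it, shank down, in the round well of the open storage case until its grip cap sits fully home on the tray, and let go of it. Then push the raised lid gently past upright and let go of it well before it is half-way down, so that its own weight swings it shut onto the catch. Once it has come to rest there, untouched, press its front edge down until the catch snaps and the lid is fully shut, never pushing on the lid with more than 25 N, and leave everything else on the counter where it is.

Things in the scene. Friction and masses are not known exactly. Their poses are not given: they have to be found in the camera images.
- pusher_mid (a point): centre (on the axis, half-way up) of the loose pusher, a round part 92 mm tall standing on the counter, z up: clear shank 40 mm in diameter, 60 mm long, foot slightly tapered; on top a grey grip cap 50 mm in diameter, 32 mm tall. Underside 46 mm below this point, cap's centre 30 mm above it, top 46 mm above it. 63 to 117 g
- case: storage case, a fixed grey plastic box: 220 mm along its x, 170 mm along its y, walls 4 mm, rim 112 mm above the counter, white tray inside with its top 38 mm below the rim. Origin under its centre; x runs along the lid's hinge, y from the catch side to the hinge side, z up
- well (a point): centre of the mouth of the round well in the middle of the case's tray, at the white tray's top, 74 mm above the counter; axes as the case's. The well is 44 mm in diameter, 66 mm deep, with a 2 mm chamfer. The pusher is home when its cap rests on the tray around the mouth: pusher_mid is then 14 mm below this point
- hinge (a point): middle of the lid's hinge axis, on the case's rim, 112 mm above the counter and 85 mm from the well along the case's +y; axes as the case's, the hinge runs along x
- lid_press (a point): where to press the lid: on its outer (upper when shut) face, midway along it, 165 mm from the hinge and 17 mm in from the free edge; 120.5 mm above the counter when fully shut. The lid is a flat grey plate 220 mm along the hinge, 182 mm from hinge to free edge, 8 mm thick; outer face 8 mm from the hinge axis. Axes: z out of the outer face, y from free edge to hinge
- lid (a joint): opening angle of the lid, rad: 0 fully shut (hard stop), 1.57 upright, 2.0 at most. It starts leaning back past upright, away from the case. The hinge is damped; pushed on its outer face from behind it moves under about 1 to 3 N, but struck at 0.1 m/s it gives over 25 N. From about 1.4 or less it falls by itself in 1.5 to 4 s to rest on the catch at about 0.035 (free edge 6 to 7 mm too high)
- catch (a joint): sprung roller catch at the middle of the case's front (-y) side, under the lid's free edge: slides outward, 0 at rest, at most 0.008 m. It stops the falling lid. Pressed at lid_press, the lid resists with a force that rises to about 12 to 17 N and falls away when it snaps over, in the last 2 mm above its hard stop; then it is held shut, the catch staying out by about 0.002
- jar: closed glass jar with a steel cap, 68 mm in diameter, 115 mm tall, loose; origin under its centre. Bystander
- bowl: grey plastic food processor bowl, 170 mm in diameter and 130 mm tall with a handle, loose; origin under its centre. Bystander
- spatula: stainless steel spatula 270 mm long, lying loose along its x; origin near its middle. Bystander
- scraper: scraper with a green hard silicone blade and a wooden handle, 195 mm long, lying loose along its x, 12 mm thick. Bystander
- mug: white mug, 80 mm in diameter, 92 mm tall, loose; origin under its centre. Bystander
- mill: dark wooden pepper mill, 54 mm in diameter, 155 mm tall, loose; origin under its centre. Bystander
Things that resemble listed ones, but are neither listed nor needed, are in the scene too. What is shaped like the part that bears pusher_mid but pink or red is not meant.

How it is judged:
On the way, in this order (a step that is already met when the one before it is completed fails the run):
1. the pusher stands fully home in the well, let go (horizontal distance between pusher_mid and well below 0.005 m and z of pusher_mid in the frame of well below -0.011 m and contact force between the fingers and pusher below 0.1 N), for 0.2 s.
2. the lid has swung down by its own weight and lies on the catch, untouched (value of joint lid below 0.12 rad and contact force between each of the arm, the fingers and lid below 0.1 N), for 0.2 s.
At the end, for the whole second after the job is handed in: The lid is snapped fully shut (angle under 0.015 rad) and at rest, with the pusher standing home in the well (within 5 mm sideways, cap within 3 mm of the tray) (value of joint lid below 0.015 rad and horizontal distance between pusher_mid and well below 0.005 m and z of pusher_mid in the frame of well below -0.011 m and velocity of joint lid between -0.05 and 0.05 rad/s); the robot touches nothing.
It fails at once if the robot pushes on the lid with more than 25 N (contact force between any of the arm, the fingers and lid above 25 N).
It fails at once if the robot touches the lid while it is on its way down from half open to the catch (it must fall by its own weight) (value of joint lid between 0.12 and 0.75 rad and contact force between any of the arm, the fingers and lid above 0.5 N).
It fails at once if a bystander is moved by more than 30 mm (distance of any of jar, bowl, spatula, scraper, mug, mill from where it was at the start of the episode above 0.03 m).
It also fails if it takes over 70 s, if anything falls off the work surface, if the arm or the gripper's body presses on something with over 40 N, if the wrist force passes 120 N, or if a joint passes its speed limit or range.

## Working session

There is one attempt and no reset: what is moved stays moved. The work goes in short steps, Python scripts to look and compute and a tool call to move; the robot and the scene stay as the last step left them, time stands still between calls to the robot, and variables do not carry over. Pictures are saved under pics/ and viewed, and the job is handed in when it is done.

Besides the shell and the picture viewer there is one more tool, called after ">>>" in YAML: its name, and indented under it one key for each argument. step_arm: Moves the arm, as the interface text tells. Its arguments: {"type":"object","properties":{"rows":{"type":"array"},"force":{"type":"number"}},"required":["rows"]}

```bash
ls; mkdir -p pics; cat > h.py <<'E'
import numpy as np, cv2
from bench import ctrl, get_image, camera_params, nets
def save(name,fn):
    im=get_image(name); cv2.imwrite('pics/'+fn,im[:,:,::-1]); return im
def und(px,p):
    u=(px[0]-p['cx'])/p['fx']; v=(px[1]-p['cy'])/p['fy']
    rd=np.hypot(u,v); r=rd
    for _ in range(30): r=rd/(1+p['k1']*r*r)
    s=r/rd if rd>0 else 1
    return np.array([u*s,v*s,1.])
def onz(px,p,z):
    d=np.array(p['R']).T@und(px,p); c=-np.array(p['R']).T@np.array(p['t'])
    return c+d*(z-c[2])/d[2]
def proj(X,p):
    c=np.array(p['R'])@np.array(X)+np.array(p['t']); u=c[:2]/c[2]; f=1+p['k1']*(u@u)
    return np.array([p['fx']*u[0]*f+p['cx'],p['fy']*u[1]*f+p['cy']])
E
python3 - <<'E'
from h import *
s=ctrl.get_state(); print(s)
for n in ['scene','top','wrist']:
    save(n,n+'0.png'); p=camera_params(n); print(n,p)
    for t in ['pusher_mid','well','hinge','lid_press','case']:
        r=nets.tip_of(t,n); print(t,[(np.round(x['pixel'],1).tolist(),round(x['confidence'],2)) for x in r])
print(ctrl.get_state()['time'])
E
```

```text
pics
{'time': 0.0, 'joint_positions': array([-1.37348272e+00,  2.07406610e-01,  1.54294938e+00,  5.96997377e-05,
        1.39351805e+00, -1.50487149e-01]), 'dq': array([-0.00016377,  0.00175928, -0.00263363,  0.0005677 , -0.00125775,
        0.00161533]), 'joint_efforts': array([ 1.65303675e-05, -3.70875657e+01, -2.81414777e+01,  6.98291813e-02,
        3.61108105e-02, -1.44396577e-04]), 'ee_pos': array([ 0.19583637, -0.53978448,  0.21530058]), 'orientation': array([-8.08741101e-04,  8.18785492e-01, -5.74098438e-01, -8.04974957e-04]), 'ft_force': array([-0.16301464, -0.64560739, -0.74847544]), 'moment': array([0.04834812, 0.01191506, 0.05809103]), 'finger_gap': 0.09430093510277754}
scene {'fx': 455.31829878577787, 'fy': 455.31829878577787, 'cx': 327.7154069682226, 'cy': 208.48675043155993, 'k1': -0.10089524845094246, 'R': array([[-0.83793326,  0.54537383,  0.02086247],
       [ 0.34422306,  0.55776852, -0.75525146],
       [-0.42353081, -0.62566897, -0.65510304]]), 't': array([ 0.45451942, -0.11126571,  1.53590867])}
pusher_mid [([306.3, 151.3], 0.76), ([309.0, 167.1], 0.74), ([348.5
[... 544 characters left out ...]
]), 't': array([-0.01717545,  0.53299213,  1.21904837])}
pusher_mid [([437.7, 246.1], 0.66), ([405.3, 230.6], 0.64), ([399.8, 280.1], 0.62)]
well [([278.6, 209.2], 0.67)]
hinge [([245.3, 215.8], 0.69)]
lid_press [([200.8, 218.9], 0.76)]
case [([283.5, 213.7], 0.66)]
wrist {'fx': 292.3562827783569, 'fy': 292.3562827783569, 'cx': 318.01744864556827, 'cy': 200.39538255164905, 'k1': -0.046621825275566055, 'R': array([[ 3.39836158e-01, -9.40484565e-01, -4.11907136e-04],
       [-9.01001500e-01, -3.25694793e-01,  2.86564477e-01],
       [-2.69643623e-01, -9.70138418e-02, -9.58060870e-01]]), 't': array([-0.57494847, -0.02954944,  0.39305431])}
pusher_mid []
well []
hinge []
lid_press []
case []
0.9
```

View pics/scene0.png

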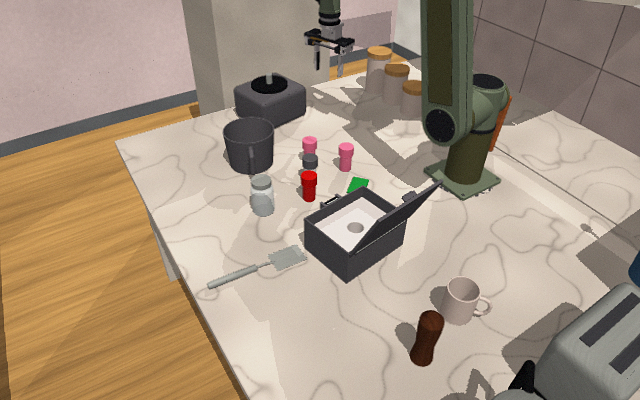

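View pics/top0.png

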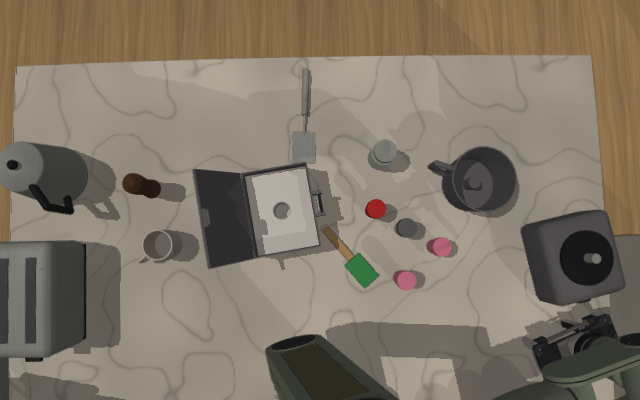

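```bash
python3 - <<'E'
from h import *
im=get_image('top'); p=camera_params('top')
c=im[150:300,180:460]; cv2.imwrite('pics/topc.png',cv2.resize(c,(784,420),interpolation=cv2.INTER_CUBIC)[:,:,::-1])
for t in ['case','pusher_mid','lid']:
    for r in nets.silhouettes(t,'top')[:4]:
        m=r['region']; ys,xs=np.nonzero(m); print(t,r['confidence'],r['pixel'],xs.min(),xs.max(),ys.min(),ys.max(),im[m].mean(0))
print('pusher', onz((405.3,230.6),p,.046), 'well',onz((278.6,209.2),p,.074),'hinge',onz((245.3,215.8),p,.112),'case',onz((283.5,213.7),p,0))
# white tray
hsv=im[150:270,240:330].astype(int)
g=cv2.cvtColor(im,cv2.COLOR_RGB2GRAY); print(g[211,240:330].tolist())
s=get_image('scene'); cv2.imwrite('pics/sc.png',cv2.resize(s[110:300,230:450],(792,684))[:590,:,::-1])
ps=camera_params('scene')
for t in ['pusher_mid']:
    for r in nets.silhouettes(t,'scene')[:5]:
        m=r['region']; ys,xs=np.nonzero(m); print(t,r['confidence'],r['pixel'],xs.min(),xs.max(),ys.min(),ys.max(),s[m].mean(0))
print(onz((357,225.8),ps,.074),onz((309,167.1),ps,.046), onz((381,234.9),ps,.112))
E
```

```text
case 0.92 [257.4, 210.7] 193 325 163 268 [104.89399463 100.67008826  96.52877974]
pusher_mid 0.85 [403.1, 281.1] 393 416 271 290 [163.9027027   96.08378378 109.77567568]
pusher_mid 0.61 [439.9, 245.1] 427 450 238 256 [157.          89.85558583 103.52316076]
pusher_mid 0.58 [407.2, 228.8] 394 416 218 237 [81.19889503 78.3480663  77.12154696]
pusher_mid 0.57 [373.2, 210.9] 365 385 199 218 [143.24776119  39.76119403  37.74029851]
lid 0.92 [223.2, 214.1] 193 253 169 268 [49.41691226 48.03831331 48.11335298]
pusher [ 0.4433784  -0.25614924  0.046     ] well [0.50814381 0.07989319 0.074     ] hinge [0.4913551  0.16158209 0.112     ] case [0.49977142 0.07161312 0.        ]
[50, 50, 50, 51, 50, 50, 66, 60, 51, 44, 59, 114, 117, 118, 118, 118, 118, 117, 118, 173, 175, 175, 175, 174, 175, 175, 175, 175, 175, 175, 175, 175, 165, 110, 77, 90, 106, 105, 106, 106, 106, 106, 106, 106, 105, 106, 106, 110, 162, 162, 152, 174, 174, 174, 174, 173, 173, 174, 174, 174, 174, 174, 174, 162, 162, 162, 162, 161, 162, 161, 161, 161, 161, 82, 86, 95, 105, 105, 105, 103, 82, 35, 30, 83, 85, 94, 104, 105, 105, 105]
pusher_mid 0.92 [344.2, 155.1] 338 353 142 171 [187.12631579  93.41842105 117.17631579]
pusher_mid 0.7 [309.2, 145.3] 302 316 136 152 [199.15555556  98.57333333 124.61333333]
pusher_mid 0.7 [308.6, 184.1] 301 316 171 201 [157.93627451  15.28431373  13.38235294]
pusher_mid 0.51 [309.2, 157.8] 302 317 153 171 [87.65748031 82.47637795 84.06692913]
[0.49904983 0.0755178  0.074     ] [ 0.44926723 -0.2562393   0.046     ] [0.49290275 0.16670437 0.112     ]
```

View pics/topc.png

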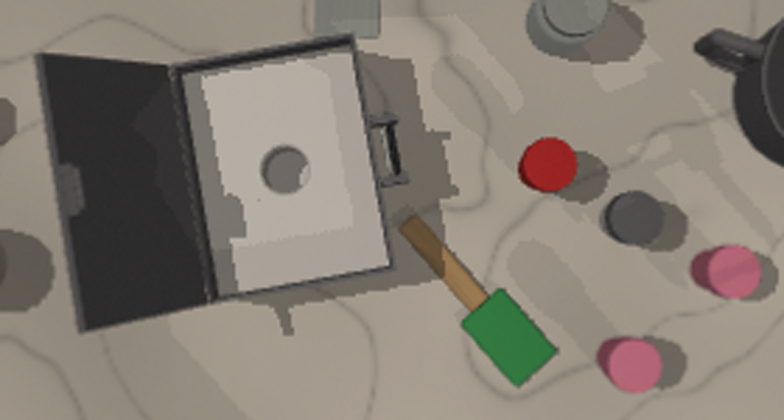

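View pics/sc.png

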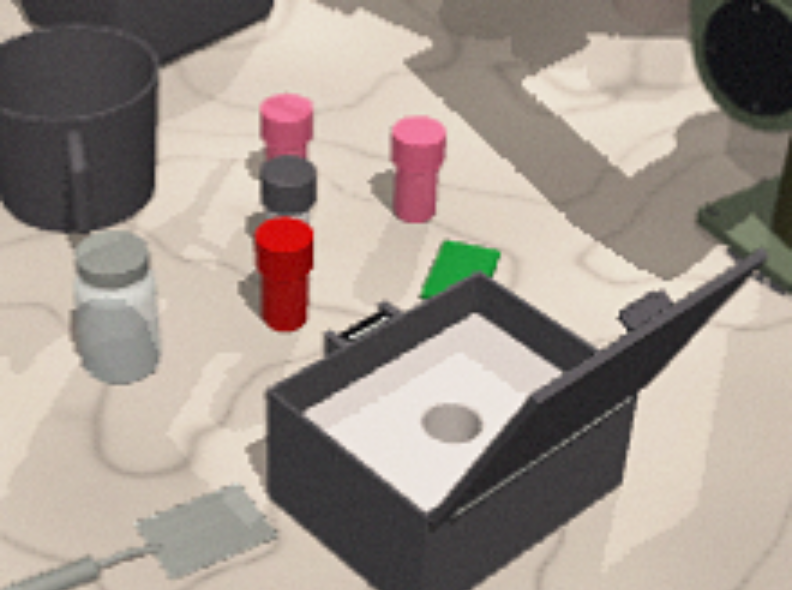

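```bash
python3 - <<'E'
from h import *
p=camera_params('top');ps=camera_params('scene')
T=lambda a,b:(180+a/2.8,150+b/2.8)
S=lambda a,b:(230+a/3.6,110+b/3.6)
for c in [(178,72),(353,38),(392,266),(213,298)]: print(onz(T(*c),p,.112))
print('well',onz(T(285.5,170),p,.074),onz(S(451,423),ps,.074))
print('cap top',onz(T(635,217),p,.092),onz(S(288,172),ps,.092))
print('red',onz(T(548,163),p,.092),'pink',onz(T(733,270),p,.092),onz(T(632,362),p,.092))
print('lid edge', onz(T(39,54),p,.285),onz(T(80,331),p,.285))
# rim corners in scene
for c in [(482,275),(270,392),(433,515)]: print('s',onz(S(*c),ps,.112))
E
```

```text
[0.59331027 0.16449603 0.112     ]
[0.62049911 0.00504599 0.112     ]
[ 0.41292617 -0.02477929  0.112     ]
[0.38873274 0.13625818 0.112     ]
well [0.50395857 0.07120596 0.074     ] [0.50691871 0.07850074 0.074     ]
cap top [ 0.45100337 -0.25063274  0.092     ] [ 0.45343347 -0.24281186  0.092     ]
red [ 0.50303056 -0.17176628  0.092     ] pink [ 0.39948964 -0.34005914  0.092     ] [ 0.31845489 -0.24259289  0.092     ]
lid edge [0.58643226 0.24669025 0.285     ] [0.37363653 0.21702893 0.285     ]
s [ 0.4116391  -0.01595882  0.112     ]
s [0.62516476 0.01403673 0.112     ]
s [0.59529425 0.17697902 0.112     ]
```

```bash
cat >> h.py <<'E'
from scipy.spatial.transform import Rotation as Ro
def cur():
    s=ctrl.get_state(); q=s['orientation']; return np.array(s['ee_pos']),Ro.from_quat([q[1],q[2],q[3],q[0]]),s
def down(yaw): # tool x at world yaw (deg), z down
    c,s_=np.cos(np.radians(yaw)),np.sin(np.radians(yaw))
    return Ro.from_matrix(np.array([[c,s_,0],[s_,-c,0],[0,0,-1]]))
def plan(X,R,n):
    x0,R0,s=cur(); tw=(R0.inv()*R).as_rotvec(); d=(np.array(X)-x0)/n; Rc=R0
    for i in range(n):
        print(np.round(Rc.inv().apply(d)*100,2).tolist(),np.round(np.degrees(tw)/n,2).tolist()); Rc=Rc*Ro.from_rotvec(tw/n)
    print('t',s['time'],'pos',x0.round(4),'gap',round(s['finger_gap'],4),'F',s['ft_force'].round(2))
E
python3 - <<'E'
from h import *
plan([.44,-.26,.24],down(-33.4),10)
p=camera_params('wrist'); R=np.array(p['R']);print(-R.T@p['t'], R.T@[0,0,1])
E
```

```text
[-1.81, -3.25, -0.24] [-0.0, 0.0, -3.67]
[-1.59, -3.36, -0.24] [-0.0, 0.0, -3.67]
[-1.38, -3.45, -0.24] [-0.0, 0.0, -3.67]
[-1.15, -3.54, -0.24] [-0.0, 0.0, -3.67]
[-0.92, -3.6, -0.24] [-0.0, 0.0, -3.67]
[-0.69, -3.65, -0.24] [-0.0, 0.0, -3.67]
[-0.46, -3.69, -0.24] [-0.0, 0.0, -3.67]
[-0.22, -3.71, -0.24] [-0.0, 0.0, -3.67]
[0.02, -3.72, -0.24] [-0.0, 0.0, -3.67]
[0.26, -3.71, -0.24] [-0.0, 0.0, -3.67]
t 1.2 pos [ 0.196  -0.5406  0.2164] gap 0.0941 F [ 0.06 -0.42  0.34]
[ 0.27474764 -0.51221773  0.38476727] [-0.26965537 -0.09695305 -0.95806372]
```

>>> step_arm:
  rows:
    - {"xyz": [-1.8, -3.25, -0.25], "twist": [0, 0, -3.7], "jaw": 9.4}
    - {"xyz": [-1.6, -3.35, -0.25], "twist": [0, 0, -3.7], "jaw": 9.4}
    - {"xyz": [-1.4, -3.45, -0.25], "twist": [0, 0, -3.7], "jaw": 9.4}
    - {"xyz": [-1.15, -3.55, -0.25], "twist": [0, 0, -3.7], "jaw": 9.4}
    - {"xyz": [-0.9, -3.6, -0.25], "twist": [0, 0, -3.7], "jaw": 9.4}

```text
time: 1.7
ee_pos: [0.318, -0.3993, 0.2287]
orientation: [0.001, 0.901, -0.434, 0.0]
ft_force: [0.1, 0.2, 0.2]
finger_gap: 0.094
```

>>> step_arm:
  rows:
    - {"xyz": [-0.7, -3.65, -0.25], "twist": [0, 0, -3.7], "jaw": 9.4}
    - {"xyz": [-0.45, -3.7, -0.25], "twist": [0, 0, -3.7], "jaw": 9.4}
    - {"xyz": [-0.2, -3.7, -0.25], "twist": [0, 0, -3.7], "jaw": 9.4}
    - {"xyz": [0, -3.7, -0.25], "twist": [0, 0, -3.7], "jaw": 9.4}
    - {"xyz": [0.25, -3.7, -0.25], "twist": [0, 0, -3.7], "jaw": 9.4}

```text
time: 2.2
ee_pos: [0.4423, -0.2516, 0.2424]
orientation: [0.001, 0.961, -0.277, 0.001]
ft_force: [1.0, -0.6, 0.8]
finger_gap: 0.094
```

```bash
python3 - <<'E'
from h import *
plan([.452,-.247,.24],down(-33.4),2)
save('wrist','w1.png'); p=camera_params('wrist')
for r in nets.silhouettes('pusher_mid','wrist'):
    ys,xs=np.nonzero(r['region']); print(r['confidence'],r['pixel'],xs.min(),xs.max(),ys.min(),ys.max())
for X in [(.452,-.247,.092),(.452,-.247,.06),(.452,-.247,0)]: print(proj(X,p))
E
```

```text
[0.29, -0.45, 0.12] [0.06, -0.1, 0.61]
[0.28, -0.46, 0.12] [0.06, -0.1, 0.61]
t 2.2 pos [ 0.4423 -0.2516  0.2424] gap 0.094 F [ 1.   -0.55  0.8 ]
0.85 [225.8, 226.0] 203 255 203 252
0.79 [324.7, 98.5] 302 349 72 121
0.66 [324.8, 180.2] 301 345 156 206
0.6 [324.8, 260.1] 306 345 226 285
[322.23197759 187.67709369]
[321.76236034 181.39607368]
[321.06796159 172.11414207]
```

View pics/w1.png

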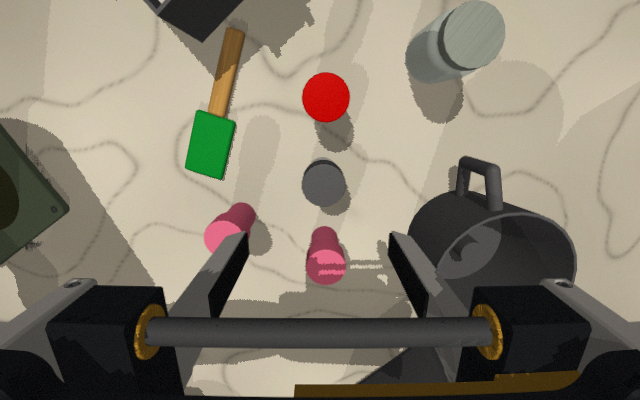

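```bash
python3 - <<'E'
from h import *
im=cv2.imread('pics/w1.png'); c=im[130:220,270:370]; cv2.imwrite('pics/w1c.png',cv2.resize(c,(600,540),interpolation=cv2.INTER_NEAREST))
p=camera_params('wrist'); print(onz((325.5,184.5),p,.092))
for X in [(.448,-.249,.092)]:
  a=np.linspace(0,6.28,9)[:-1]; print([proj((X[0]+.025*np.cos(t),X[1]+.025*np.sin(t),.092),p).round(1).tolist() for t in a])
E
```

```text
[ 0.45496012 -0.24863527  0.092     ]
[[339.5, 176.4], [325.6, 166.5], [308.5, 169.4], [298.7, 183.1], [301.7, 199.3], [315.4, 208.5], [331.9, 205.9], [341.9, 192.8]]
```

View pics/w1c.png

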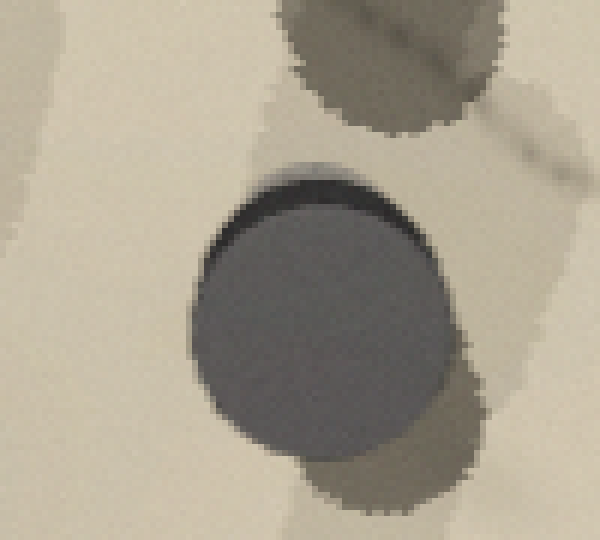

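```bash
python3 - <<'E'
from h import *
p=camera_params('wrist'); X=onz((323.9,185.2),p,.092); print(X)
plan([X[0],X[1],.13],down(-33.4),3)
E
```

```text
[ 0.45301597 -0.24836938  0.092     ]
[0.22, -0.2, 3.76] [0.01, -0.08, 0.48]
[0.22, -0.2, 3.76] [0.01, -0.08, 0.48]
[0.23, -0.21, 3.76] [0.01, -0.08, 0.48]
t 2.3 pos [ 0.4438 -0.2497  0.2427] gap 0.0941 F [-0.28 -0.51  0.18]
```

>>> step_arm:
  rows:
    - {"xyz": [0.2, -0.2, 3.0], "twist": [0, 0, 0.5], "jaw": 9.4}
    - {"xyz": [0.2, -0.2, 3.0], "twist": [0, 0, 0.5], "jaw": 9.4}
    - {"xyz": [0.2, -0.2, 3.0], "twist": [0, 0, 0.4], "jaw": 9.4}
    - {"xyz": [0, 0, 0], "twist": [0, 0, 0], "jaw": 9.4}

```text
time: 2.7
ee_pos: [0.4536, -0.2504, 0.1526]
orientation: [0.003, 0.958, -0.287, 0.004]
ft_force: [-1.1, 0.4, -0.6]
finger_gap: 0.0937
```

```bash
python3 - <<'E'
from h import *
p=camera_params('wrist')
im=save('wrist','w2.png')
im=im[:,:,::-1]
cv2.imwrite('pics/w2c.png',cv2.resize(im[120:320,220:420],(600,600),interpolation=cv2.INTER_NEAREST))
np.save('w2p.npy',p,allow_pickle=True)
X=(.453,-.248,.092)
print(proj(X,p)); plan([.453,-.248,.076],down(-33.4),1)
E
```

```text
[315.25052803 215.83180976]
[-0.47, -0.22, 7.9] [0.22, -0.83, 0.0]
t 2.75 pos [ 0.4549 -0.2516  0.155 ] gap 0.094 F [ 0.95 -0.28  0.37]
```

View pics/w2.png

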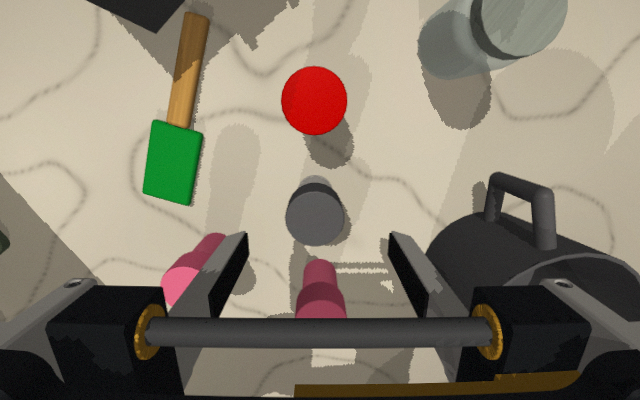

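View pics/w2c.png

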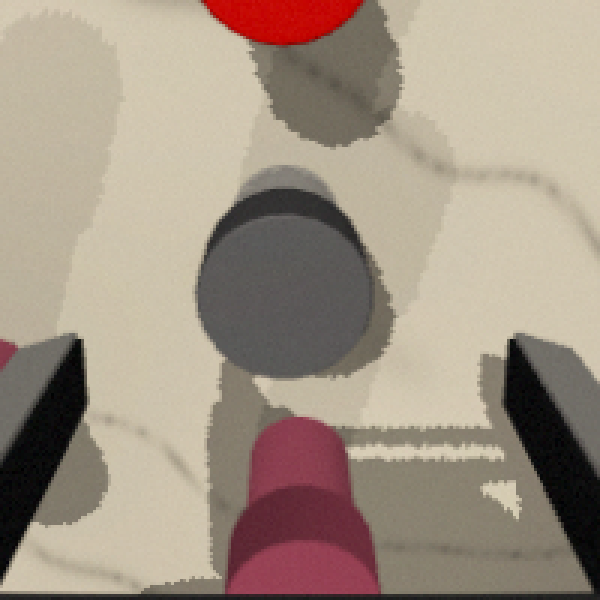

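```bash
python3 - <<'E'
from h import *
p=np.load('w2p.npy',allow_pickle=True).item(); print(onz((315,218.5),p,.092))
X=onz((315,218.5),p,.092)
for i in range(3):
    q=camera_params('wrist'); im=get_image('wrist'); R=np.array(q['R']); print((-R.T@q['t']).round(4)); x,Rr,s=cur(); print(x.round(4),np.round(Rr.as_matrix()[:,2],4),s['dq'].round(3))
    g=im.astype(int); m=(abs(g[...,0]-g[...,1])<12)&(g.sum(2)>240)&(g.sum(2)<300); m[:190]=0;m[245:]=0;m[:,:280]=0;m[:,350:]=0; ys,xs=np.nonzero(m); print(xs.min(),xs.max(),ys.min(),ys.max(),xs.mean(),ys.mean(),m.sum())
plan([X[0],X[1],.076],down(-33.4),1)
E
```

```text
[ 0.45152023 -0.24984941  0.092     ]
[ 0.4994 -0.18    0.323 ]
[ 0.4562 -0.2525  0.1569] [ 0.0131 -0.0134 -0.9998] [ 0.    -0.027 -0.038  0.002 -0.002 -0.   ]
284 345 191 243 312.5638126009693 217.26696284329563 2476
[ 0.5001 -0.1805  0.3249]
[ 0.457  -0.2531  0.1582] [ 0.0153 -0.015  -0.9998] [ 0.004 -0.016 -0.021  0.003 -0.003  0.001]
282 344 190 242 310.3189655172414 216.33579638752053 2436
[ 0.5006 -0.1808  0.3261]
[ 0.4575 -0.2533  0.1588] [ 0.0166 -0.0159 -0.9997] [ 0.003 -0.008 -0.009  0.001 -0.004  0.002]
280 341 190 242 309.0256728778468 215.9072463768116 2415
[-0.87, 0.01, 8.27] [0.24, -1.29, 0.01]
t 2.9 pos [ 0.4575 -0.2533  0.1588] gap 0.094 F [-0.48  0.3  -0.17]
```

>>> step_arm:
  rows:
    - {"xyz": [-0.7, 0, 1.8], "twist": [0.2, -1.3, 0], "jaw": 9.4}
    - {"xyz": [-0.2, 0, 1.8], "twist": [0, 0, 0], "jaw": 9.4}
    - {"xyz": [0, 0, 0], "twist": [0, 0, 0], "jaw": 9.4}
    - {"xyz": [0, 0, 0], "twist": [0, 0, 0], "jaw": 9.4}

```text
time: 3.3
ee_pos: [0.4519, -0.2514, 0.1256]
orientation: [0.002, 0.958, -0.288, 0.003]
ft_force: [-0.1, 0.1, 0.6]
finger_gap: 0.0938
```

```bash
python3 - <<'E'
from h import *
for i in range(2):
    p=camera_params('wrist'); im=save('wrist','w3%d.png'%i); x,Rr,s=cur(); print(x.round(4),np.round(Rr.as_matrix()[:,2],4))
    g=im.astype(int); m=((g.max(2)-g.min(2))<12)&(g.sum(2)>225)&(g.sum(2)<310); m[:180]=0;m[280:]=0;m[:,:270]=0;m[:,360:]=0
    n,l,st,ce=cv2.connectedComponentsWithStats(m.astype(np.uint8)); k=1+st[1:,4].argmax(); print(st[k],ce[k],onz(ce[k],p,.092))
cv2.imwrite('pics/w3c.png',cv2.resize(im[160:320,220:420,::-1],(800,600)))
plan([.4515,-.25,.076],down(-33.4),1)
E
```

```text
[ 0.4518 -0.2512  0.1255] [ 0.0045 -0.0047 -1.    ]
[ 283  199   66   61 3097] [315.51340006 228.64546335] [ 0.45126052 -0.24933459  0.092     ]
[ 0.452  -0.2513  0.1258] [ 0.005  -0.0051 -1.    ]
[ 284  199   65   61 3095] [315.82520194 228.76672052] [ 0.45124852 -0.24935175  0.092     ]
[-0.15, -0.09, 4.98] [0.08, -0.4, -0.05]
t 3.4 pos [ 0.452  -0.2513  0.1258] gap 0.0943 F [0.1  0.69 0.49]
```

View pics/w3c.png

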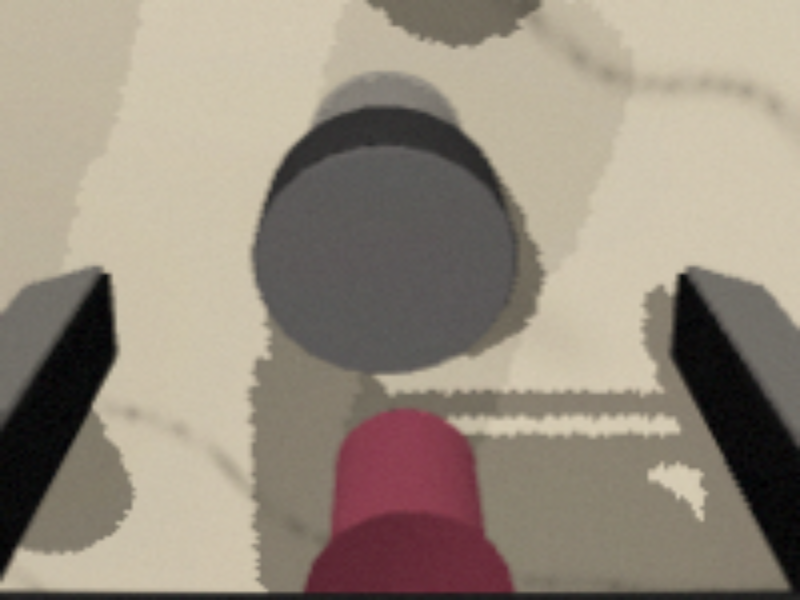

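>>> step_arm:
  rows:
    - {"xyz": [-0.15, -0.1, 1.8], "twist": [0.1, -0.4, 0], "jaw": 9.4}
    - {"xyz": [0, 0, 1.5], "twist": [0, 0, 0], "jaw": 9.4}
    - {"xyz": [0, 0, 1.2], "twist": [0, 0, 0], "jaw": 9.4}
    - {"xyz": [0, 0, 0.3], "twist": [0, 0, 0], "jaw": 9.4}
    - {"xyz": [0, 0, 0], "twist": [0, 0, 0], "jaw": 9.4}

```text
time: 3.9
ee_pos: [0.4524, -0.2502, 0.0753]
orientation: [0.0, 0.958, -0.288, 0.001]
ft_force: [-0.4, 0.1, -0.1]
finger_gap: 0.0939
```

```bash
python3 - <<'E'
from h import *
plan([.4513,-.2495,.076],down(-33.4),1)
E
```

```text
[-0.13, -0.0, -0.07] [-0.02, -0.11, -0.04]
t 3.9 pos [ 0.4524 -0.2502  0.0753] gap 0.0939 F [-0.36  0.09 -0.12]
```

Close with ~20 N.

>>> step_arm:
  rows:
    - {"xyz": [-0.1, 0, -0.1], "twist": [0, 0, 0], "jaw": 4.5}
    - {"xyz": [0, 0, 0], "twist": [0, 0, 0], "jaw": 4.5}
    - {"xyz": [0, 0, 0], "twist": [0, 0, 0], "jaw": 4.5}
    - {"xyz": [0, 0, 0], "twist": [0, 0, 0], "jaw": 4.5}
    - {"xyz": [0, 0, 0], "twist": [0, 0, 0], "jaw": 4.5}
  force: 20

```text
time: 4.4
ee_pos: [0.4526, -0.2504, 0.078]
orientation: [0.001, 0.958, -0.288, 0.002]
ft_force: [0.6, -0.3, 0.6]
finger_gap: 0.0575
```

```bash
python3 - <<'E'
from h import *
plan([.4513,-.2495,.076],down(-33.4),1)
E
```

```text
[-0.16, -0.01, 0.2] [-0.01, -0.29, -0.03]
t 4.4 pos [ 0.4526 -0.2504  0.078 ] gap 0.0575 F [ 0.62 -0.27  0.55]
```

>>> step_arm:
  rows:
    - {"xyz": [-0.15, 0, 0.2], "twist": [0, -0.3, 0], "jaw": 4.5}
    - {"xyz": [0, 0, 0.05], "twist": [0, 0, 0], "jaw": 4.5}
    - {"xyz": [0, 0, 0], "twist": [0, 0, 0], "jaw": 4.5}
    - {"xyz": [0, 0, 0], "twist": [0, 0, 0], "jaw": 4.5}
  force: 20

```text
time: 4.8
ee_pos: [0.4517, -0.2499, 0.0766]
orientation: [0.0, 0.958, -0.288, 0.0]
ft_force: [0.5, -0.4, 0.6]
finger_gap: 0.0494
```

```bash
python3 - <<'E'
from h import *
p=camera_params('wrist'); im=save('wrist','w4.png'); x,R,s=cur(); print(R.apply([0,0,1]),s['time'])
plan([.4513,-.2495,.076],down(-33.4),1)
E
```

```text
[ 5.82129324e-04 -4.07726740e-04 -9.99999747e-01] 4.85
[-0.06, -0.01, 0.06] [0.0, -0.04, -0.03]
t 4.85 pos [ 0.4517 -0.2499  0.0766] gap 0.0493 F [0.11 0.43 1.26]
```

View pics/w4.png

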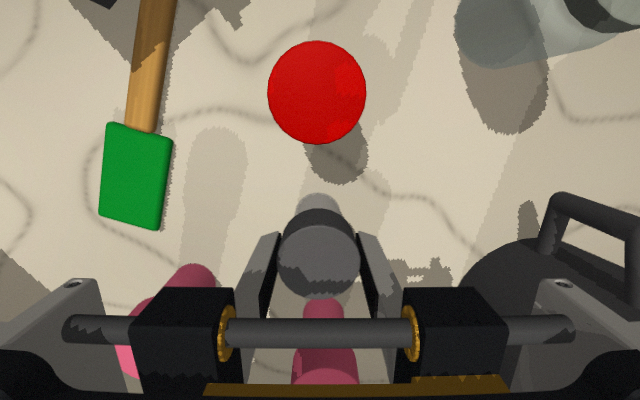

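>>> step_arm:
  rows:
    - {"xyz": [0, 0, -2], "twist": [0, 0, 0], "jaw": 4.5}
    - {"xyz": [0, 0, -3.5], "twist": [0, 0, 0], "jaw": 4.5}
    - {"xyz": [0, 0, -4], "twist": [0, 0, 0], "jaw": 4.5}
    - {"xyz": [0, 0, -4], "twist": [0, 0, 0], "jaw": 4.5}
    - {"xyz": [0, 0, -3], "twist": [0, 0, 0], "jaw": 4.5}

```text
time: 5.35
ee_pos: [0.4468, -0.2462, 0.2373]
orientation: [-0.004, 0.958, -0.288, -0.009]
ft_force: [-0.5, -1.2, -0.7]
finger_gap: 0.0492
```

```bash
python3 - <<'E'
from h import *
plan([.46,0.02,.25],down(8),10)
E
```

```text
[-1.36, -2.29, -0.1] [-0.05, 0.1, -4.14]
[-1.19, -2.39, -0.1] [-0.05, 0.1, -4.14]
[-1.01, -2.47, -0.1] [-0.05, 0.1, -4.14]
[-0.83, -2.53, -0.11] [-0.05, 0.1, -4.14]
[-0.65, -2.59, -0.11] [-0.05, 0.1, -4.14]
[-0.46, -2.63, -0.12] [-0.05, 0.1, -4.14]
[-0.27, -2.65, -0.12] [-0.05, 0.1, -4.14]
[-0.07, -2.66, -0.12] [-0.05, 0.1, -4.14]
[0.12, -2.66, -0.12] [-0.05, 0.1, -4.14]
[0.31, -2.65, -0.13] [-0.05, 0.1, -4.14]
t 5.35 pos [ 0.4468 -0.2462  0.2373] gap 0.0492 F [-0.49 -1.21 -0.71]
```

>>> step_arm:
  rows:
    - {"xyz": [-1.35, -2.3, -0.1], "twist": [0, 0.1, -4.1], "jaw": 4.5}
    - {"xyz": [-1.2, -2.4, -0.1], "twist": [0, 0.1, -4.1], "jaw": 4.5}
    - {"xyz": [-1.0, -2.45, -0.1], "twist": [0, 0.1, -4.1], "jaw": 4.5}
    - {"xyz": [-0.85, -2.55, -0.1], "twist": [0, 0.1, -4.1], "jaw": 4.5}
    - {"xyz": [-0.65, -2.6, -0.1], "twist": [0, 0.1, -4.1], "jaw": 4.5}

```text
time: 5.85
ee_pos: [0.456, -0.114, 0.248]
orientation: [-0.001, 0.994, -0.109, 0.001]
ft_force: [0.2, 0.3, -1.3]
finger_gap: 0.0494
```

>>> step_arm:
  rows:
    - {"xyz": [-0.45, -2.6, -0.1], "twist": [0, 0.1, -4.1], "jaw": 4.5}
    - {"xyz": [-0.25, -2.6, -0.1], "twist": [0, 0.1, -4.1], "jaw": 4.5}
    - {"xyz": [-0.05, -2.4, -0.1], "twist": [0, 0.1, -4.1], "jaw": 4.5}
    - {"xyz": [0.1, -2.0, -0.1], "twist": [0, 0.1, -4.1], "jaw": 4.5}
    - {"xyz": [0.3, -1.0, -0.1], "twist": [0, 0.1, -4.1], "jaw": 4.5}

```text
time: 6.35
ee_pos: [0.4607, -0.0006, 0.2502]
orientation: [-0.001, 0.997, 0.078, 0.004]
ft_force: [-1.0, 0.4, -0.5]
finger_gap: 0.0492
```

>>> step_arm:
  rows:
    - {"xyz": [0, 0, 0], "twist": [0, 0, 0], "jaw": 4.5}
    - {"xyz": [0, 0, 0], "twist": [0, 0, 0], "jaw": 4.5}

```text
time: 6.55
ee_pos: [0.4601, 0.0006, 0.2492]
orientation: [-0.001, 0.997, 0.079, 0.004]
ft_force: [0.3, -1.1, -0.5]
finger_gap: 0.0494
```

```bash
python3 - <<'E'
from h import *
for i in range(2):
    p=camera_params('wrist'); im=save('wrist','w5%d.png'%i);x,R,s=cur(); print(x.round(4),R.apply([0,0,1]).round(4),s['dq'].round(3).tolist())
np.save('w5p.npy',p,allow_pickle=True)
print(proj((.504,.072,.074),p)); print([ (r['pixel'],r['confidence']) for r in nets.tip_of('well','wrist')])
plan([.504,0.072,.2],down(8),1)
E
```

```text
[0.4601 0.0005 0.2492] [ 0.0068  0.0028 -1.    ] [-0.012, 0.0, -0.002, -0.002, 0.002, -0.003]
[4.602e-01 2.000e-04 2.493e-01] [ 0.0071  0.0026 -1.    ] [-0.009, 0.0, -0.005, 0.001, 0.001, -0.001]
[364.46507873 131.69468893]
[([366.3, 130.5], 0.85)]
[5.4, -6.42, 4.99] [-0.08, -0.43, 0.97]
t 6.7 pos [0.4603 0.     0.2494] gap 0.0495 F [ 0.74  0.14 -0.3 ]
```

View pics/w51.png

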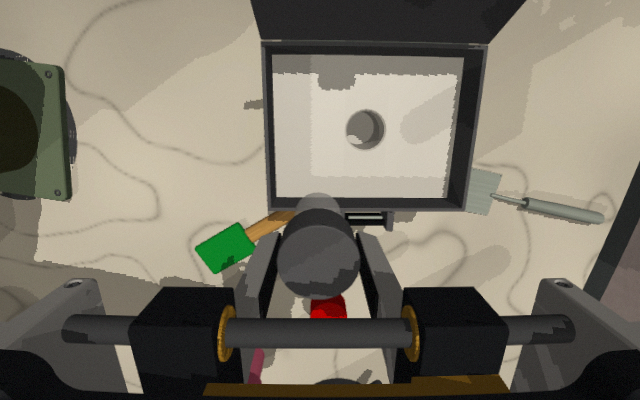

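```bash
python3 - <<'E'
from h import *
p=np.load('w5p.npy',allow_pickle=True).item()
im=cv2.imread('pics/w51.png')
cv2.imwrite('pics/w5a.png',cv2.resize(im[90:170,320:410],(720,640)[0:2],interpolation=cv2.INTER_NEAREST)[:600])
cv2.imwrite('pics/w5b.png',cv2.resize(im[180:310,230:410],(792,572),interpolation=cv2.INTER_NEAREST))
a=np.linspace(0,6.283,13)[:-1]
print(np.round([proj((.504+.022*np.cos(t),.072+.022*np.sin(t),.074),p) for t in a],1).tolist())
E
```

```text
[[383.1, 134.8], [382.6, 124.7], [377.2, 116.4], [368.3, 112.1], [358.3, 113.2], [350.0, 119.3], [345.7, 128.6], [346.5, 138.6], [352.0, 146.6], [360.8, 150.6], [370.5, 149.6], [378.6, 143.9]]
```

View pics/w5a.png

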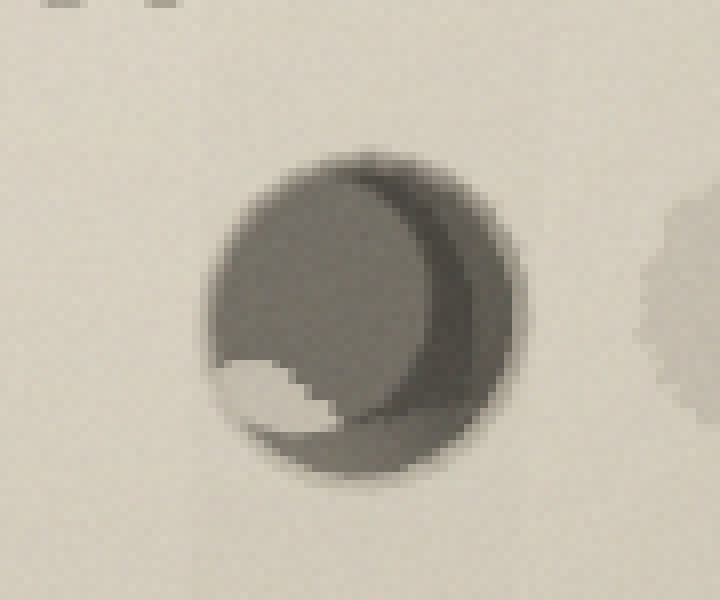

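View pics/w5b.png

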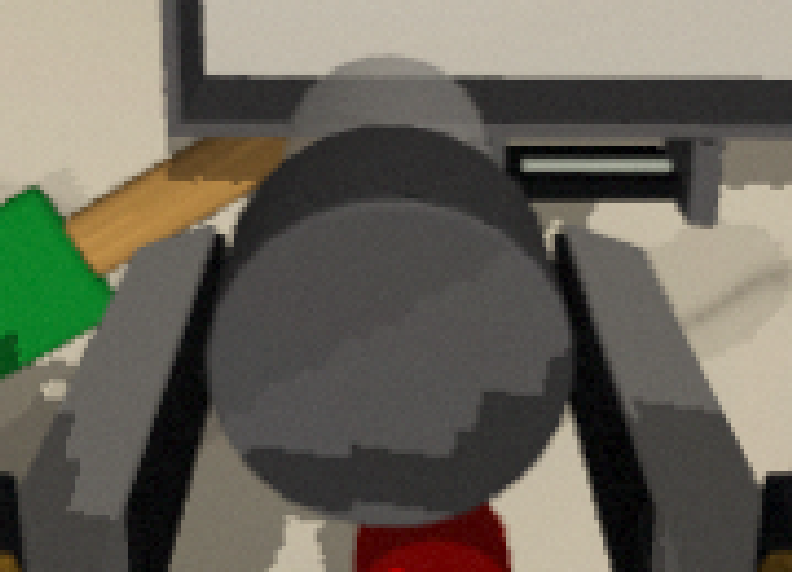

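```bash
python3 - <<'E'
from h import *
p=np.load('w5p.npy',allow_pickle=True).item()
W=onz((365.6,129.8),p,.074); print('well',W)
x=np.array([.4602,.0002,.2493]); C=onz((318.75,262.3),p,x[2]+.0154); print('cap',C)
_,R,_=cur(); print('cap in tool',R.inv().apply(C-x)*1e3)
im=cv2.imread('pics/w51.png')
# rim corners
for c in [(264,42),(487,44),(268,209),(470,206)]: print(onz(c,p,.112))
plan([W[0],W[1],.2],down(8),1)
E
```

```text
well [0.50487295 0.07430223 0.074     ]
cap [0.46018887 0.00080511 0.2647    ]
cap in tool [  0.20030731  -0.62114177 -15.39806297]
[0.38676888 0.14076713 0.112     ]
[0.59940509 0.17489198 0.112     ]
[ 0.40911916 -0.02480808  0.112     ]
[0.63047544 0.01294188 0.112     ]
[5.53, -6.63, 4.99] [-0.08, -0.43, 0.97]
t 6.7 pos [0.4603 0.     0.2494] gap 0.0495 F [ 0.74  0.14 -0.3 ]
```

>>> step_arm:
  rows:
    - {"xyz": [1.3, -1.6, 0.8], "twist": [-0.1, -0.4, 0.5], "jaw": 4.5}
    - {"xyz": [1.5, -2.0, 0.9], "twist": [0, 0, 0], "jaw": 4.5}
    - {"xyz": [1.5, -1.7, 0.9], "twist": [0, 0, 0], "jaw": 4.5}
    - {"xyz": [1.1, -1.2, 0.7], "twist": [0, 0, 0], "jaw": 4.5}
    - {"xyz": [0, 0, 0], "twist": [0, 0, 0], "jaw": 4.5}

```text
time: 7.2
ee_pos: [0.5069, 0.0697, 0.2157]
orientation: [0.001, 0.998, 0.068, 0.001]
ft_force: [-0.7, -0.1, -1.2]
finger_gap: 0.0499
```

```bash
python3 - <<'E'
from h import *
plan([.5049,.0737,.17],down(8.5),1)
E
```

```text
[-0.15, -0.43, 4.57] [0.14, -0.1, -0.74]
t 7.2 pos [0.5069 0.0697 0.2157] gap 0.0499 F [-0.73 -0.05 -1.2 ]
```

>>> step_arm:
  rows:
    - {"xyz": [-0.15, -0.4, 1.0], "twist": [0.1, -0.1, -0.7], "jaw": 4.5}
    - {"xyz": [0, 0, 1.5], "twist": [0, 0, 0], "jaw": 4.5}
    - {"xyz": [0, 0, 1.2], "twist": [0, 0, 0], "jaw": 4.5}
    - {"xyz": [0, 0, 0], "twist": [0, 0, 0], "jaw": 4.5}
    - {"xyz": [0, 0, 0], "twist": [0, 0, 0], "jaw": 4.5}

```text
time: 7.7
ee_pos: [0.5037, 0.0703, 0.1766]
orientation: [0.001, 0.997, 0.072, -0.001]
ft_force: [-0.8, 0.2, -0.5]
finger_gap: 0.0494
```

```bash
python3 - <<'E'
from h import *
p=camera_params('wrist'); save('wrist','w6.png'); save('scene','s6.png')
plan([.5049,.0737,.155],down(8.5),1)
im=cv2.imread('pics/s6.png');cv2.imwrite('pics/s6c.png',cv2.resize(im[150:270,270:430],(800,600)))
im=cv2.imread('pics/w6.png');cv2.imwrite('pics/w6c.png',cv2.resize(im[130:310,200:440],(800,600)))
E
```

```text
[0.15, -0.32, 2.2] [0.1, 0.04, -0.2]
t 7.8 pos [0.5039 0.0704 0.177 ] gap 0.0494 F [ 0.52 -0.49 -0.63]
```

View pics/w6c.png

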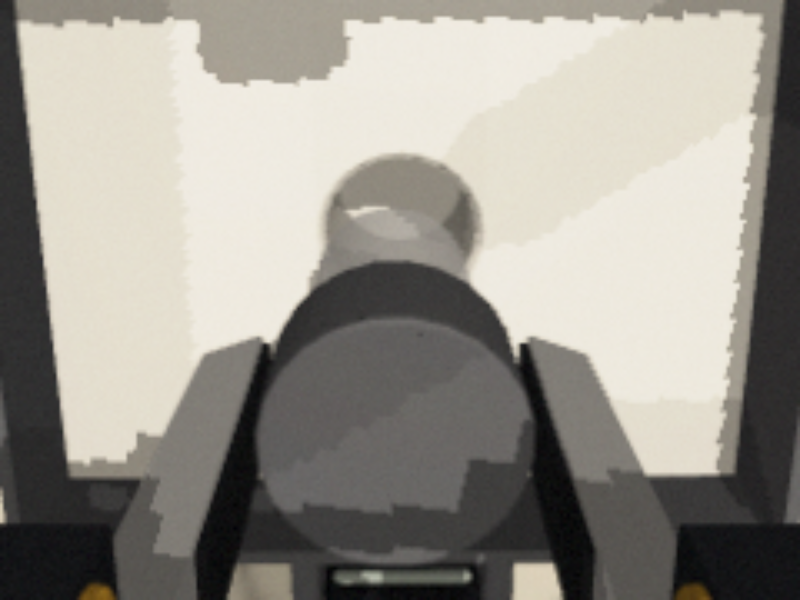

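View pics/s6c.png

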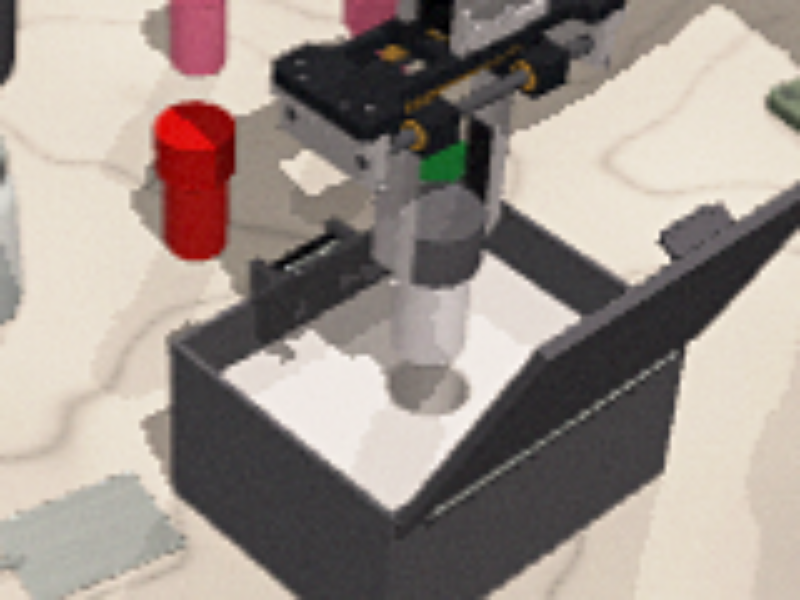

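```bash
python3 - <<'E'
from h import *
p=camera_params('wrist'); x,R,s=cur(); print(x)
a=np.linspace(0,2*np.pi,61)
for W in [(.5049,.0743),(.5060,.0735),(.504,.0725)]:
  q=np.array([proj((W[0]+.023*np.cos(t),W[1]+.023*np.sin(t),.074),p) for t in a]); q=(q-[200,130])*3.3333
  print(W,q.min(0),q.max(0))
# shank bottom of held
C=x+R.apply([0,-.0006,0]); b=.0766
q=np.array([proj(C+R.apply([.0195*np.cos(t),.0195*np.sin(t),b]),p) for t in a]); q=(q-[200,130])*3.3333; print(q.min(0),q.max(0))
q=np.array([proj(C+R.apply([.025*np.cos(t),.025*np.sin(t),-.0154]),p) for t in a]); q=(q-[200,130])*3.3333; print(q.min(0),q.max(0))
E
```

```text
[0.50390426 0.07039675 0.1769863 ]
(0.5049, 0.0743) [320.43726441 152.81395411] [478.89592017 304.77152587]
(0.506, 0.0735) [323.86155159 156.09817514] [482.16959032 307.76344637]
(0.504, 0.0725) [316.608119   158.52416334] [474.79817634 309.9726734 ]
[320.65263942 199.33058808] [467.67631021 338.72473174]
[251.67698451 305.50346852] [536.98948946 561.27649791]
```

>>> step_arm:
  rows:
    - {"xyz": [0.2, -0.45, 0.7], "twist": [0.1, 0, 0], "jaw": 4.5}
    - {"xyz": [0, 0, 0.6], "twist": [0, 0, 0], "jaw": 4.5}
    - {"xyz": [0, 0, 0.2], "twist": [0, 0, 0], "jaw": 4.5}
    - {"xyz": [0, 0, 0], "twist": [0, 0, 0], "jaw": 4.5}

```text
time: 8.2
ee_pos: [0.5065, 0.0755, 0.1623]
orientation: [0.0, 0.997, 0.072, 0.001]
ft_force: [-0.3, -0.3, -0.7]
finger_gap: 0.0496
```

```bash
python3 - <<'E'
from h import *
p=camera_params('wrist'); im=save('wrist','w7.png')[:,:,::-1]; x,R,s=cur()
a=np.linspace(0,2*np.pi,61); big=cv2.resize(im[130:310,200:440],(800,600),interpolation=cv2.INTER_CUBIC)
def dr(pts,c): cv2.polylines(big,[np.round((np.array([proj(P,p) for P in pts])-[200,130])*3.3333).astype(int)],True,c,1)
dr([(.506+.023*np.cos(t),.0744+.023*np.sin(t),.074) for t in a],(0,0,255))
dr([x+R.apply([.0195*np.cos(t),.0195*np.sin(t),.0766]) for t in a],(255,0,0))
dr([x+R.apply([.025*np.cos(t),.025*np.sin(t),-.0154]) for t in a],(0,255,0))
cv2.imwrite('pics/w7c.png',big)
plan([.5055,.075,.1],down(8.5),1)
E
```

```text
[-0.13, 0.03, 6.24] [0.02, -0.16, -0.2]
t 8.25 pos [0.5065 0.0755 0.1624] gap 0.0494 F [-0.65 -0.17 -0.81]
```

View pics/w7c.png

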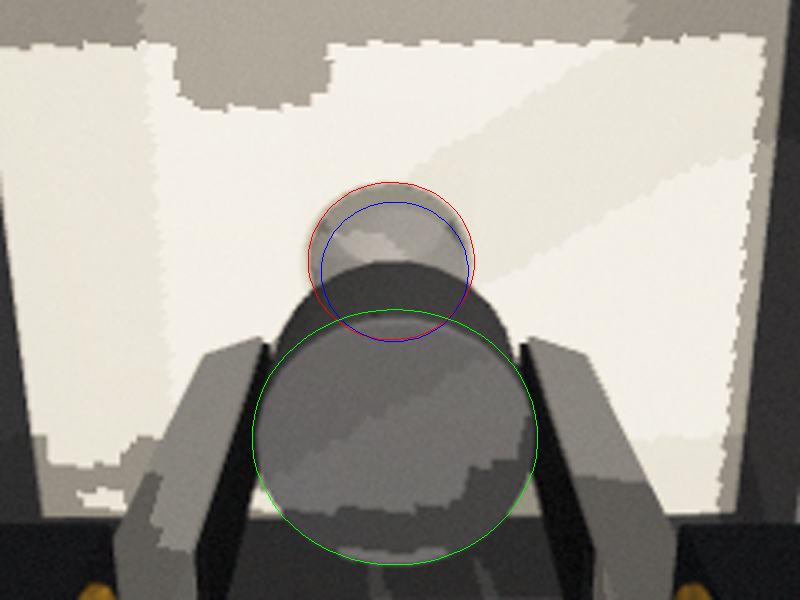

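>>> step_arm:
  rows:
    - {"xyz": [-0.1, 0.05, 0.7], "twist": [0, -0.1, -0.2], "jaw": 4.5}
    - {"xyz": [0, 0, 0.7], "twist": [0, 0, 0], "jaw": 4.5}
    - {"xyz": [0, 0, 0.7], "twist": [0, 0, 0], "jaw": 4.5}
    - {"xyz": [0, 0, 0.5], "twist": [0, 0, 0], "jaw": 4.5}

```text
time: 8.65
ee_pos: [0.5063, 0.0748, 0.1353]
orientation: [0.0, 0.997, 0.074, 0.001]
ft_force: [-0.8, 0.2, -1.2]
finger_gap: 0.0496
```

```bash
python3 - <<'E'
from h import *
plan([.5055,.0747,.091],down(8.5),1)
E
```

```text
[-0.09, -0.0, 4.43] [0.04, -0.15, 0.02]
t 8.65 pos [0.5063 0.0748 0.1353] gap 0.0496 F [-0.84  0.24 -1.18]
```

>>> step_arm:
  rows:
    - {"xyz": [-0.05, 0, 1.0], "twist": [0, -0.1, 0], "jaw": 4.5}
    - {"xyz": [0, 0, 1.0], "twist": [0, 0, 0], "jaw": 4.5}
    - {"xyz": [0, 0, 1.0], "twist": [0, 0, 0], "jaw": 4.5}
    - {"xyz": [0, 0, 0.7], "twist": [0, 0, 0], "jaw": 4.5}
    - {"xyz": [0, 0, 0.2], "twist": [0, 0, 0], "jaw": 4.5}

```text
time: 9.15
ee_pos: [0.5045, 0.0747, 0.0911]
orientation: [0.0, 0.997, 0.074, -0.001]
ft_force: [0.4, 0.6, -0.5]
finger_gap: 0.0498
```

```bash
python3 - <<'E'
from h import *
plan([.5055,.0747,.091],down(8.5),1)
E
```

```text
[0.1, 0.01, 0.01] [0.01, 0.13, 0.01]
t 9.15 pos [0.5045 0.0747 0.0911] gap 0.0498 F [ 0.42  0.64 -0.47]
```

>>> step_arm:
  rows:
    - {"xyz": [0.1, 0, 0.1], "twist": [0, 0.1, 0], "jaw": 4.5}
    - {"xyz": [0, 0, 0.1], "twist": [0, 0, 0], "jaw": 4.5}

```text
time: 9.35
ee_pos: [0.5046, 0.0746, 0.0905]
orientation: [0.0, 0.997, 0.074, -0.002]
ft_force: [-3.7, -0.4, 8.1]
finger_gap: 0.0494
```

>>> step_arm:
  rows:
    - {"xyz": [0, 0, 0.05], "twist": [0, 0, 0], "jaw": 6.0}
    - {"xyz": [0, 0, 0], "twist": [0, 0, 0], "jaw": 7.0}
    - {"xyz": [0, 0, 0], "twist": [0, 0, 0], "jaw": 8.0}
    - {"xyz": [0, 0, 0], "twist": [0, 0, 0], "jaw": 8.0}

```text
time: 9.75
ee_pos: [0.5067, 0.0747, 0.0918]
orientation: [0.001, 0.997, 0.074, 0.0]
ft_force: [-1.1, 0.5, 0.1]
finger_gap: 0.0778
```

```bash
python3 - <<'E'
from h import *
save('wrist','w8.png');save('scene','s8.png')
im=cv2.imread('pics/s8.png');cv2.imwrite('pics/s8c.png',cv2.resize(im[150:270,270:430],(800,600)))
plan([.5055,.0747,.091],down(8.5),1)
E
```

```text
[-0.11, -0.02, 0.07] [0.06, -0.02, 0.03]
t 9.85 pos [0.5066 0.0747 0.0917] gap 0.0796 F [-0.38 -0.8  -0.55]
```

View pics/s8c.png

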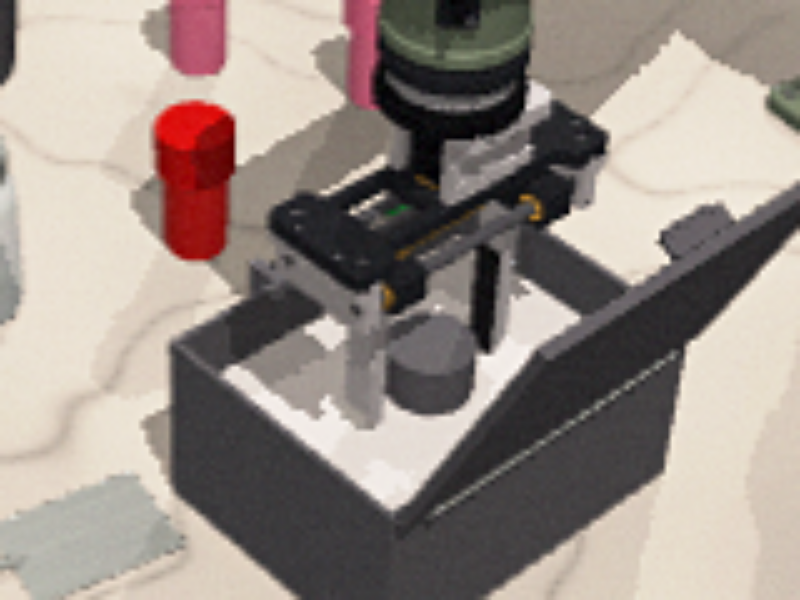

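View pics/w8.png

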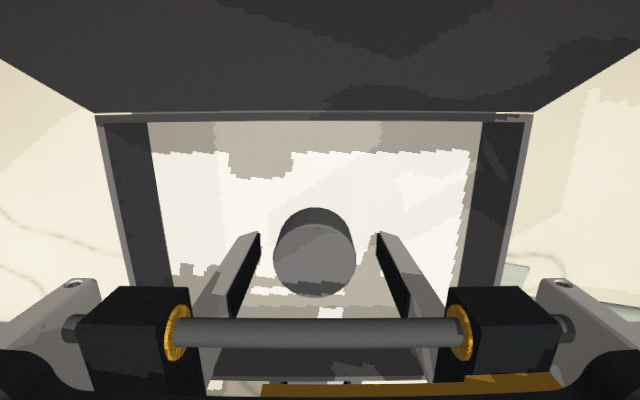

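>>> step_arm:
  rows:
    - {"xyz": [-0.1, 0, -1.5], "twist": [0, 0, 0], "jaw": 8.0}
    - {"xyz": [0, 0, -3.5], "twist": [0, 0, 0], "jaw": 8.0}
    - {"xyz": [0, 0, -4.5], "twist": [0, 0, 0], "jaw": 8.0}
    - {"xyz": [0, 0, -4.5], "twist": [0, 0, 0], "jaw": 8.0}
    - {"xyz": [0, 0, -4.5], "twist": [0, 0, 0], "jaw": 4.0}

```text
time: 10.35
ee_pos: [0.4993, 0.0747, 0.2728]
orientation: [-0.001, 0.997, 0.074, -0.011]
ft_force: [1.1, -0.3, 0.4]
finger_gap: 0.0753
```

>>> step_arm:
  rows:
    - {"xyz": [0, 0, -4.5], "twist": [0, 0, 0], "jaw": 0}
    - {"xyz": [0, 0, -4.5], "twist": [0, 0, 0], "jaw": 0}
    - {"xyz": [0, 0, -1], "twist": [0, 0, 0], "jaw": 0}
    - {"xyz": [0, 0, 0], "twist": [0, 0, 0], "jaw": 0}

```text
time: 10.75
ee_pos: [0.5036, 0.0748, 0.3847]
orientation: [0.0, 0.997, 0.074, -0.003]
ft_force: [0.8, 0.5, -0.0]
finger_gap: 0.0433
```

```bash
python3 - <<'E'
from h import *
save('top','t9.png'); save('scene','s9.png')
p=camera_params('wrist'); save('wrist','w9.png'); np.save('w9p.npy',p,allow_pickle=True)
plan([.474,.272,.37],down(9),6)
E
```

```text
[0.03, -3.32, 0.19] [-0.01, 0.13, -0.08]
[0.03, -3.32, 0.19] [-0.01, 0.13, -0.08]
[0.03, -3.32, 0.19] [-0.01, 0.13, -0.08]
[0.04, -3.32, 0.19] [-0.01, 0.13, -0.08]
[0.04, -3.32, 0.19] [-0.01, 0.13, -0.08]
[0.05, -3.32, 0.19] [-0.01, 0.13, -0.08]
t 10.9 pos [0.5021 0.0747 0.3811] gap 0.0313 F [-0.15 -0.25  0.07]
```

View pics/w9.png

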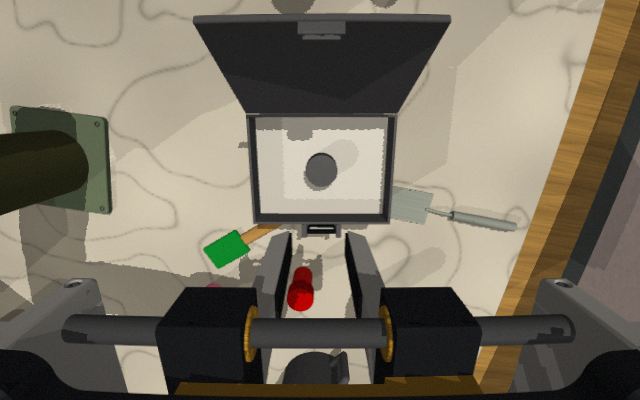

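View pics/s9.png

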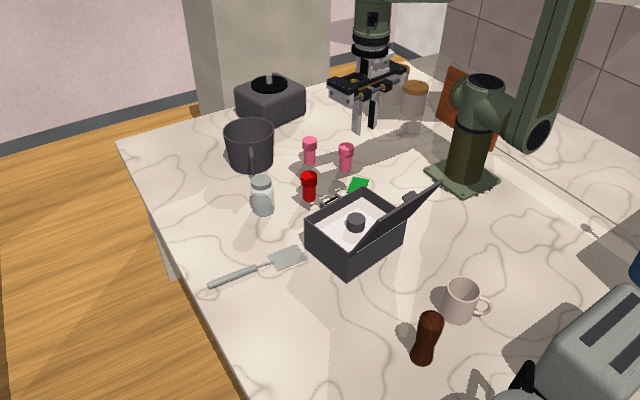

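```bash
python3 - <<'E'
from h import *
p=np.load('w9p.npy',allow_pickle=True).item()
c=-np.array(p['R']).T@p['t']
A=onz((194,16),p,.2775);B=onz((449,16),p,.2775);print(A,B,np.linalg.norm(A-B),np.degrees(np.arctan2(*(B-A)[1::-1])))
C=onz((247,114),p,.112);D=onz((396,115),p,.112);print(C,D,np.linalg.norm(C-D))
a=np.linspace(0,2*np.pi,61)
im=cv2.imread('pics/w9.png'); big=cv2.resize(im[130:210,270:370],(800,640),interpolation=cv2.INTER_NEAREST)
for W,r,z in [((.5055,.0742),.025,.106),((.5055,.0742),.025,.074)]:
  cv2.polylines(big,[np.round((np.array([proj((W[0]+r*np.cos(t),W[1]+r*np.sin(t),z),p) for t in a])-[270,130]+.5)*8).astype(int)],True,(0,0,255),1)
cv2.imwrite('pics/w9c.png',big[:600])
E
```

```text
[0.37356852 0.22176168 0.2775    ] [0.58595143 0.25280933 0.2775    ] 0.21464030251669036 8.316995687147843
[0.38531092 0.14178432 0.112     ] [0.59910801 0.17224473 0.112     ] 0.21595608460299573
```

View pics/w9c.png

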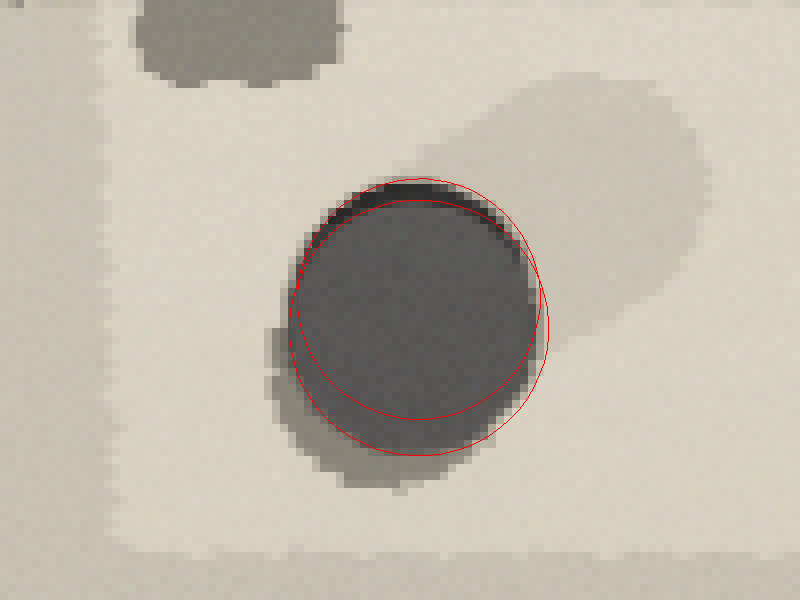

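>>> step_arm:
  rows:
    - {"xyz": [0, -2.5, 0], "twist": [0, 0.1, -0.1], "jaw": 0}
    - {"xyz": [0, -3.5, 0], "twist": [0, 0.1, -0.1], "jaw": 0}
    - {"xyz": [0, -3.7, 0], "twist": [0, 0.1, -0.1], "jaw": 0}
    - {"xyz": [0, -3.7, 0], "twist": [0, 0.1, -0.1], "jaw": 0}
    - {"xyz": [0, -3.7, 0], "twist": [0, 0.1, 0], "jaw": 0}

```text
time: 11.4
ee_pos: [0.4721, 0.2436, 0.366]
orientation: [0.002, 0.997, 0.072, -0.015]
ft_force: [0.3, 0.2, 0.6]
finger_gap: 0.0002
```

```bash
python3 - <<'E'
from h import *
plan([.474,.276,.37],down(9),1)
E
```

```text
[0.65, -3.17, -0.43] [0.04, 1.71, -0.69]
t 11.4 pos [0.4721 0.2436 0.366 ] gap 0.0002 F [0.32 0.24 0.63]
```

>>> step_arm:
  rows:
    - {"xyz": [0.3, -2.2, 0], "twist": [0, 0.8, -0.3], "jaw": 0}
    - {"xyz": [0.1, -1.2, 0], "twist": [0, 0.6, -0.3], "jaw": 0}
    - {"xyz": [0, -0.2, 0], "twist": [0, 0, 0], "jaw": 0}
    - {"xyz": [0, 0, 0], "twist": [0, 0, 0], "jaw": 0}

```text
time: 11.8
ee_pos: [0.4655, 0.2832, 0.3552]
orientation: [0.003, 0.997, 0.081, -0.011]
ft_force: [-0.1, -0.4, 0.4]
finger_gap: 0.0007
```

```bash
python3 - <<'E'
from h import *
plan([.474,.278,.26],down(8.5),4)
E
```

```text
[0.24, 0.15, 2.38] [0.07, 0.33, 0.2]
[0.23, 0.15, 2.38] [0.07, 0.33, 0.2]
[0.22, 0.16, 2.38] [0.07, 0.33, 0.2]
[0.2, 0.16, 2.38] [0.07, 0.33, 0.2]
t 11.8 pos [0.4655 0.2832 0.3552] gap 0.0007 F [-0.06 -0.38  0.43]
```

>>> step_arm:
  rows:
    - {"xyz": [0.2, 0, 2.0], "twist": [0.1, 0.5, 0.3], "jaw": 0}
    - {"xyz": [0.2, 0.1, 2.5], "twist": [0.1, 0.5, 0.3], "jaw": 0}
    - {"xyz": [0.2, 0.1, 2.5], "twist": [0, 0.3, 0.2], "jaw": 0}
    - {"xyz": [0.2, 0, 2.0], "twist": [0, 0, 0], "jaw": 0}
    - {"xyz": [0, 0, 0], "twist": [0, 0, 0], "jaw": 0}

```text
time: 12.3
ee_pos: [0.4749, 0.2754, 0.2616]
orientation: [0.002, 0.998, 0.07, 0.0]
ft_force: [-0.2, -0.2, -1.1]
finger_gap: 0.0006
```

```bash
python3 - <<'E'
from h import *
im=save('scene','s10.png');im=im[:,:,::-1];cv2.imwrite('pics/s10c.png',cv2.resize(im[130:280,300:500],(800,600)))
plan([.474,.26,.255],down(8.5),4)
E
```

```text
[-0.1, 0.38, 0.21] [0.05, -0.04, -0.13]
[-0.1, 0.38, 0.21] [0.05, -0.04, -0.13]
[-0.1, 0.38, 0.21] [0.05, -0.04, -0.13]
[-0.1, 0.38, 0.21] [0.05, -0.04, -0.13]
t 12.35 pos [0.4757 0.2758 0.2634] gap 0.0009 F [ 0.99 -0.57 -0.8 ]
```

View pics/s10c.png

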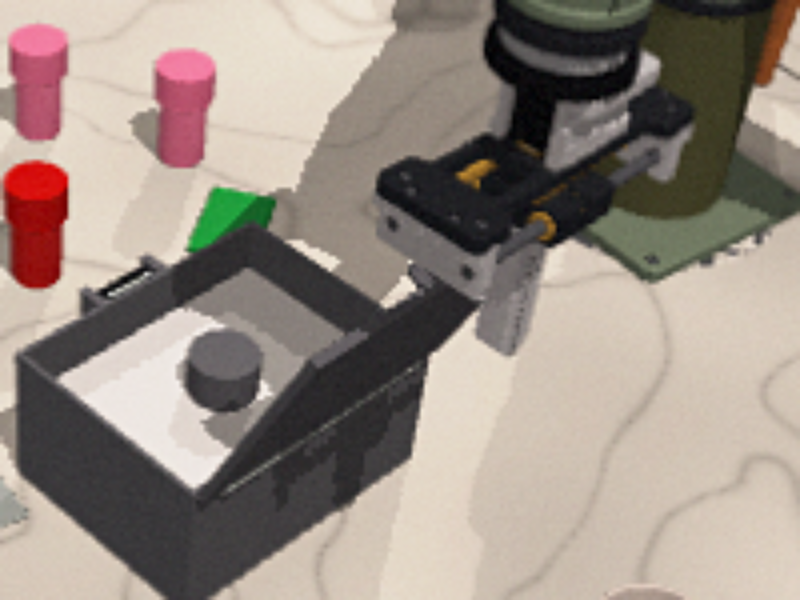

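>>> step_arm:
  rows:
    - {"xyz": [-0.1, 0.4, 0.2], "twist": [0, 0, 0], "jaw": 0}
    - {"xyz": [0, 0.4, 0.2], "twist": [0, 0, 0], "jaw": 0}
    - {"xyz": [0, 0.3, 0.1], "twist": [0, 0, 0], "jaw": 0}
    - {"xyz": [0, 0.3, 0.1], "twist": [0, 0, 0], "jaw": 0}
    - {"xyz": [0, 0.25, 0], "twist": [0, 0, 0], "jaw": 0}

```text
time: 12.85
ee_pos: [0.4801, 0.2573, 0.2625]
orientation: [0.001, 0.998, 0.069, 0.006]
ft_force: [0.3, -0.9, 0.3]
finger_gap: 0.0001
```

>>> step_arm:
  rows:
    - {"xyz": [0, 0.25, 0], "twist": [0, 0, 0], "jaw": 0}
    - {"xyz": [0, 0.25, 0], "twist": [0, 0, 0], "jaw": 0}
    - {"xyz": [0, 0.25, 0], "twist": [0, 0, 0], "jaw": 0}
    - {"xyz": [0, 0.25, 0], "twist": [0, 0, 0], "jaw": 0}
    - {"xyz": [0, 0.25, 0], "twist": [0, 0, 0], "jaw": 0}

```text
time: 13.35
ee_pos: [0.4824, 0.2451, 0.264]
orientation: [-0.001, 0.998, 0.069, 0.007]
ft_force: [-0.6, 0.2, 0.7]
finger_gap: 0.0008
```

>>> step_arm:
  rows:
    - {"xyz": [0, 0.25, 0], "twist": [0, 0, 0], "jaw": 0}
    - {"xyz": [0, 0.25, 0], "twist": [0, 0, 0], "jaw": 0}
    - {"xyz": [0, 0.25, 0], "twist": [0, 0, 0], "jaw": 0}
    - {"xyz": [0, 0.25, 0], "twist": [0, 0, 0], "jaw": 0}
    - {"xyz": [0, 0.25, 0], "twist": [0, 0, 0], "jaw": 0}

```text
time: 13.85
ee_pos: [0.4844, 0.2321, 0.2643]
orientation: [-0.001, 0.998, 0.069, 0.007]
ft_force: [0.2, 1.4, 0.5]
finger_gap: 0.0007
```

```bash
python3 - <<'E'
from h import *
plan([.474,.26,.255],down(8.5),1)
E
```

```text
[-0.66, -2.91, 0.92] [-0.04, -0.84, -0.57]
t 13.85 pos [0.4844 0.2321 0.2643] gap 0.0007 F [0.24 1.41 0.54]
```

>>> step_arm:
  rows:
    - {"xyz": [-0.1, 0.3, 0.1], "twist": [0, -0.3, 0], "jaw": 0}
    - {"xyz": [0, 0.3, 0.1], "twist": [0, 0, 0], "jaw": 0}
    - {"xyz": [0, 0.3, 0], "twist": [0, 0, 0], "jaw": 0}
    - {"xyz": [0, 0.3, 0], "twist": [0, 0, 0], "jaw": 0}
    - {"xyz": [0, 0.3, 0], "twist": [0, 0, 0], "jaw": 0}

```text
time: 14.35
ee_pos: [0.4855, 0.2154, 0.2617]
orientation: [-0.0, 0.998, 0.069, 0.004]
ft_force: [0.1, 1.0, -0.6]
finger_gap: 0.0003
```

>>> step_arm:
  rows:
    - {"xyz": [0, 0.3, 0], "twist": [0, 0, 0], "jaw": 0}
    - {"xyz": [0, 0.3, 0], "twist": [0, 0, 0], "jaw": 0}
    - {"xyz": [0, 0.3, 0], "twist": [0, 0, 0], "jaw": 0}
    - {"xyz": [0, 0.3, 0], "twist": [0, 0, 0], "jaw": 0}
    - {"xyz": [0, 0.3, 0], "twist": [0, 0, 0], "jaw": 0}

```text
time: 14.85
ee_pos: [0.4876, 0.1988, 0.2615]
orientation: [-0.0, 0.998, 0.069, 0.004]
ft_force: [-0.4, 0.0, 0.1]
finger_gap: 0.0006
```

>>> step_arm:
  rows:
    - {"xyz": [0, 0.3, 0], "twist": [0, 0, 0], "jaw": 0}
    - {"xyz": [0, 0.3, 0], "twist": [0, 0, 0], "jaw": 0}
    - {"xyz": [0, 0.3, 0], "twist": [0, 0, 0], "jaw": 0}
    - {"xyz": [0, 0.3, 0], "twist": [0, 0, 0], "jaw": 0}
    - {"xyz": [0, 0.3, 0], "twist": [0, 0, 0], "jaw": 0}

```text
time: 15.35
ee_pos: [0.4898, 0.1825, 0.2614]
orientation: [0.0, 0.998, 0.069, 0.004]
ft_force: [-0.5, 0.4, 0.1]
finger_gap: 0.0008
```

>>> step_arm:
  rows:
    - {"xyz": [0, 0.3, 0], "twist": [0, 0, 0], "jaw": 0}
    - {"xyz": [0, 0.3, 0], "twist": [0, 0, 0], "jaw": 0}
    - {"xyz": [0, 0.3, 0], "twist": [0, 0, 0], "jaw": 0}
    - {"xyz": [0, 0.3, 0], "twist": [0, 0, 0], "jaw": 0}
    - {"xyz": [0, 0.3, 0], "twist": [0, 0, 0], "jaw": 0}

```text
time: 15.85
ee_pos: [0.4921, 0.1662, 0.2614]
orientation: [0.0, 0.998, 0.069, 0.004]
ft_force: [0.4, 0.8, 0.2]
finger_gap: 0.0001
```

```bash
python3 - <<'E'
from h import *
im=save('scene','s11.png');im=im[:,:,::-1];cv2.imwrite('pics/s11c.png',cv2.resize(im[130:280,300:500],(800,600)))
plan([.49,.145,.263],down(8.5),1)
E
```

```text
[-0.5, 2.03, -0.16] [0.08, -0.43, -0.63]
t 15.9 pos [0.4922 0.1657 0.2614] gap 0.0005 F [ 0.06 -0.31  0.1 ]
```

View pics/s11c.png

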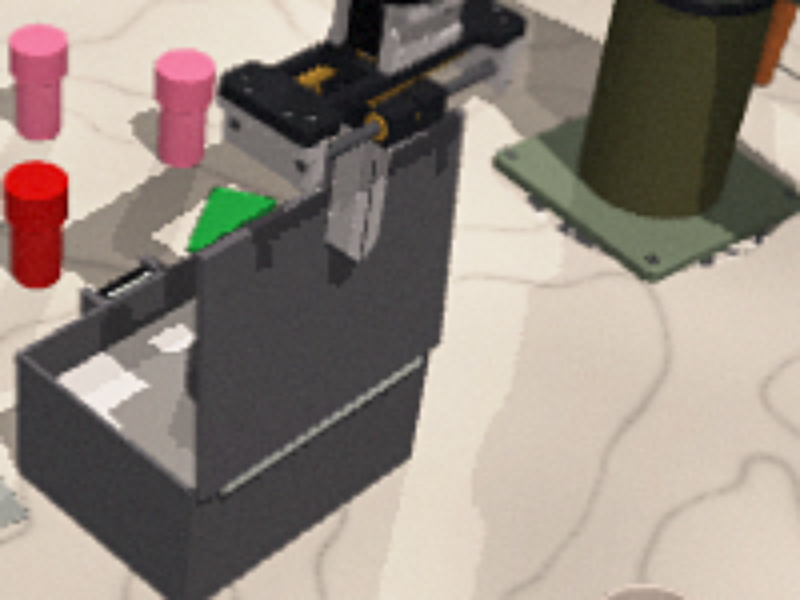

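>>> step_arm:
  rows:
    - {"xyz": [-0.1, 0.3, 0], "twist": [0, 0, 0], "jaw": 0}
    - {"xyz": [0, 0.3, 0], "twist": [0, 0, 0], "jaw": 0}
    - {"xyz": [0, 0.3, 0], "twist": [0, 0, 0], "jaw": 0}
    - {"xyz": [0, 0.3, 0], "twist": [0, 0, 0], "jaw": 0}
    - {"xyz": [0, 0.3, 0], "twist": [0, 0, 0], "jaw": 0}

```text
time: 16.4
ee_pos: [0.493, 0.1496, 0.2611]
orientation: [0.0, 0.998, 0.069, 0.003]
ft_force: [0.9, 0.5, 0.1]
finger_gap: 0.0005
```

>>> step_arm:
  rows:
    - {"xyz": [0, 0.3, 0], "twist": [0, 0, 0], "jaw": 0}
    - {"xyz": [0, 0.3, 0], "twist": [0, 0, 0], "jaw": 0}
    - {"xyz": [0, 0.1, 0], "twist": [0, 0, 0], "jaw": 0}

```text
time: 16.7
ee_pos: [0.4941, 0.1415, 0.261]
orientation: [0.001, 0.998, 0.069, 0.003]
ft_force: [0.3, 0.0, 0.4]
finger_gap: 0.0001
```

```bash
python3 - <<'E'
from h import *
im=save('scene','s12.png');im=im[:,:,::-1];cv2.imwrite('pics/s12c.png',cv2.resize(im[130:280,300:500],(800,600)))
plan([.49,.145,.263],down(8.5),1)
E
```

```text
[-0.35, -0.4, -0.2] [0.11, -0.38, -0.64]
t 16.75 pos [0.4941 0.1415 0.261 ] gap 0.0004 F [-1.23  0.2  -0.36]
```

View pics/s12c.png

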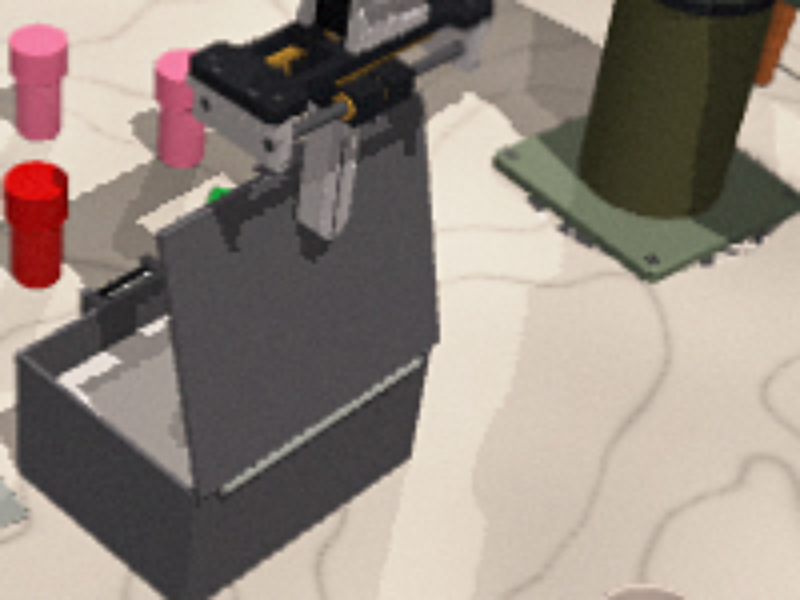

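Past upright (≈1.35). Back off and see whether it falls.

>>> step_arm:
  rows:
    - {"xyz": [0, -1.0, 0], "twist": [0, 0, 0], "jaw": 0}
    - {"xyz": [0, -1.5, 0], "twist": [0, 0, 0], "jaw": 0}
    - {"xyz": [0, -0.5, 0], "twist": [0, 0, 0], "jaw": 0}
    - {"xyz": [0, 0, 0], "twist": [0, 0, 0], "jaw": 0}
    - {"xyz": [0, 0, 0], "twist": [0, 0, 0], "jaw": 0}

```text
time: 17.25
ee_pos: [0.4896, 0.1736, 0.261]
orientation: [0.001, 0.998, 0.069, 0.003]
ft_force: [0.3, -0.2, -1.0]
finger_gap: 0.0004
```

```bash
python3 - <<'E'
from h import *
im=save('scene','s13.png');im=im[:,:,::-1];cv2.imwrite('pics/s13c.png',cv2.resize(im[130:280,300:500],(800,600)))
plan([.49,.145,.263],down(8.5),1)
E
```

```text
[-0.35, 2.83, -0.19] [0.09, -0.39, -0.63]
t 17.3 pos [0.4896 0.1735 0.261 ] gap 0.0004 F [ 0.14  0.26 -0.51]
```

View pics/s13c.png

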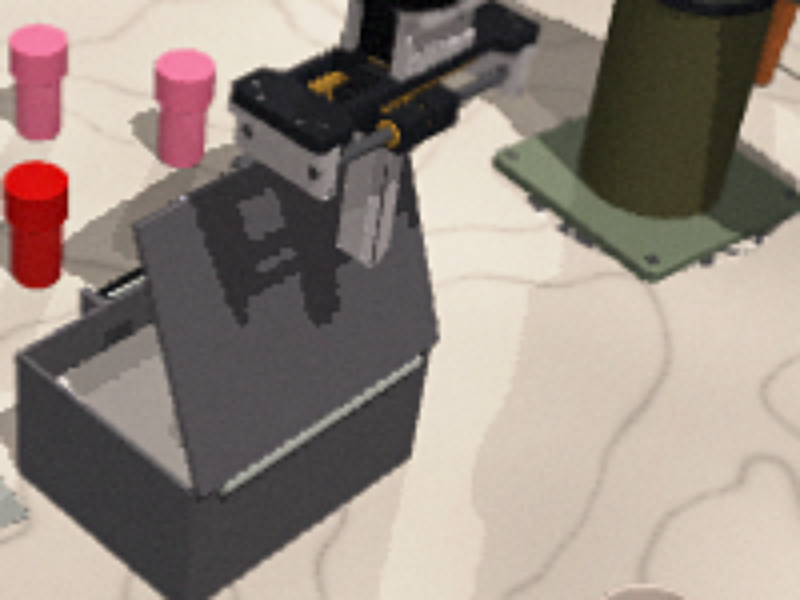

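>>> step_arm:
  rows:
    - {"xyz": [0, 0, -0.5], "twist": [0, 0, 0], "jaw": 0}
    - {"xyz": [0, 0, -0.5], "twist": [0, 0, 0], "jaw": 0}
    - {"xyz": [0, 0, 0], "twist": [0, 0, 0], "jaw": 0}
    - {"xyz": [0, 0, 0], "twist": [0, 0, 0], "jaw": 0}
    - {"xyz": [0, 0, 0], "twist": [0, 0, 0], "jaw": 0}

```text
time: 17.8
ee_pos: [0.4901, 0.1725, 0.2725]
orientation: [0.001, 0.998, 0.068, 0.004]
ft_force: [-0.4, 0.1, -0.1]
finger_gap: -0.0001
```

>>> step_arm:
  rows:
    - {"xyz": [0, 0, 0], "twist": [0, 0, 0], "jaw": 0}
    - {"xyz": [0, 0, 0], "twist": [0, 0, 0], "jaw": 0}
    - {"xyz": [0, 0, 0], "twist": [0, 0, 0], "jaw": 0}
    - {"xyz": [0, 0, 0], "twist": [0, 0, 0], "jaw": 0}
    - {"xyz": [0, 0, 0], "twist": [0, 0, 0], "jaw": 0}

```text
time: 18.3
ee_pos: [0.4898, 0.1723, 0.272]
orientation: [0.001, 0.998, 0.068, 0.003]
ft_force: [-0.4, -0.5, -0.2]
finger_gap: 0.0002
```

>>> step_arm:
  rows:
    - {"xyz": [0, 0, 0], "twist": [0, 0, 0], "jaw": 0}
    - {"xyz": [0, 0, 0], "twist": [0, 0, 0], "jaw": 0}
    - {"xyz": [0, 0, 0], "twist": [0, 0, 0], "jaw": 0}
    - {"xyz": [0, 0, 0], "twist": [0, 0, 0], "jaw": 0}
    - {"xyz": [0, 0, 0], "twist": [0, 0, 0], "jaw": 0}

```text
time: 18.8
ee_pos: [0.4898, 0.1723, 0.2719]
orientation: [0.001, 0.998, 0.068, 0.003]
ft_force: [0.3, 0.0, 1.0]
finger_gap: 0.0004
```

>>> step_arm:
  rows:
    - {"xyz": [0, 0, 0], "twist": [0, 0, 0], "jaw": 0}
    - {"xyz": [0, 0, 0], "twist": [0, 0, 0], "jaw": 0}
    - {"xyz": [0, 0, 0], "twist": [0, 0, 0], "jaw": 0}
    - {"xyz": [0, 0, 0], "twist": [0, 0, 0], "jaw": 0}
    - {"xyz": [0, 0, 0], "twist": [0, 0, 0], "jaw": 0}

```text
time: 19.3
ee_pos: [0.4898, 0.1723, 0.2719]
orientation: [0.001, 0.998, 0.068, 0.003]
ft_force: [0.1, 0.2, -0.3]
finger_gap: 0.0008
```

```bash
python3 - <<'E'
from h import *
im=save('scene','s14.png');im=im[:,:,::-1];cv2.imwrite('pics/s14c.png',cv2.resize(im[130:280,300:500],(800,600)))
plan([.5175,-.005,.18],down(8.5),5)
E
```

```text
[0.06, 3.59, 1.85] [0.02, -0.08, -0.15]
[0.05, 3.59, 1.84] [0.02, -0.08, -0.15]
[0.04, 3.59, 1.84] [0.02, -0.08, -0.15]
[0.04, 3.59, 1.84] [0.02, -0.08, -0.15]
[0.03, 3.59, 1.84] [0.02, -0.08, -0.15]
t 19.35 pos [0.4898 0.1723 0.2719] gap 0.0007 F [ 0.65  0.66 -0.15]
```

View pics/s14c.png

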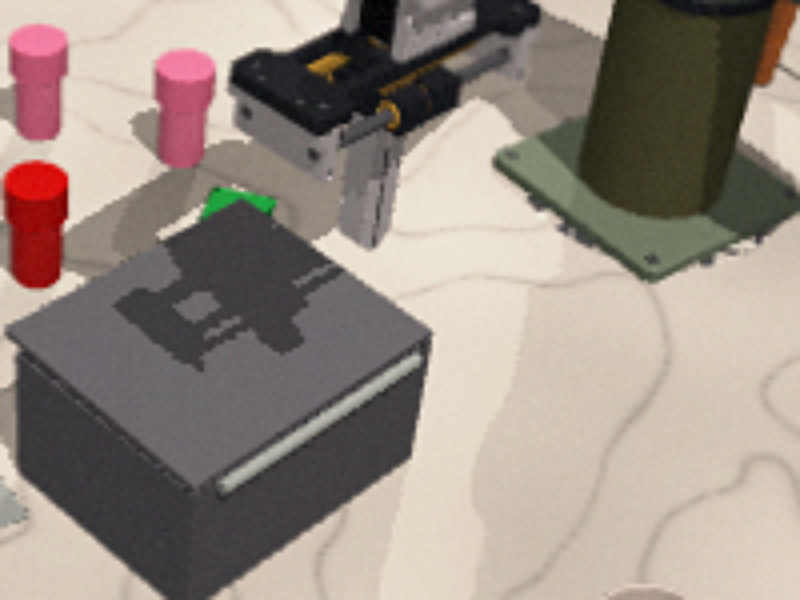

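>>> step_arm:
  rows:
    - {"xyz": [0, 2.5, 0.5], "twist": [0, 0, -0.1], "jaw": 0}
    - {"xyz": [0, 3.8, 1.3], "twist": [0, 0, -0.1], "jaw": 0}
    - {"xyz": [0, 3.8, 1.5], "twist": [0, 0, 0], "jaw": 0}
    - {"xyz": [0, 3.8, 1.5], "twist": [0, 0, 0], "jaw": 0}
    - {"xyz": [0, 3.0, 1.5], "twist": [0, 0, 0], "jaw": 0}

```text
time: 19.85
ee_pos: [0.5172, 0.004, 0.2111]
orientation: [0.0, 0.997, 0.074, 0.008]
ft_force: [-0.0, -0.1, -0.2]
finger_gap: 0.0006
```

>>> step_arm:
  rows:
    - {"xyz": [0, 0.8, 1.0], "twist": [0, 0, 0], "jaw": 0}
    - {"xyz": [0, 0, 0], "twist": [0, 0, 0], "jaw": 0}

```text
time: 20.05
ee_pos: [0.5175, -0.0072, 0.1984]
orientation: [-0.0, 0.997, 0.071, 0.006]
ft_force: [0.2, -0.8, -0.0]
finger_gap: 0.0002
```

```bash
python3 - <<'E'
from h import *
im=save('scene','s15.png');im=im[:,:,::-1];cv2.imwrite('pics/s15c.png',cv2.resize(im[130:280,300:500],(800,600)))
plan([.5175,-.005,.15],down(8.5),1)
E
```

```text
[-0.08, -0.18, 4.92] [0.07, -0.77, -0.25]
t 20.1 pos [ 0.5179 -0.0067  0.1992] gap 0.0005 F [0.24 0.84 0.41]
```

View pics/s15c.png

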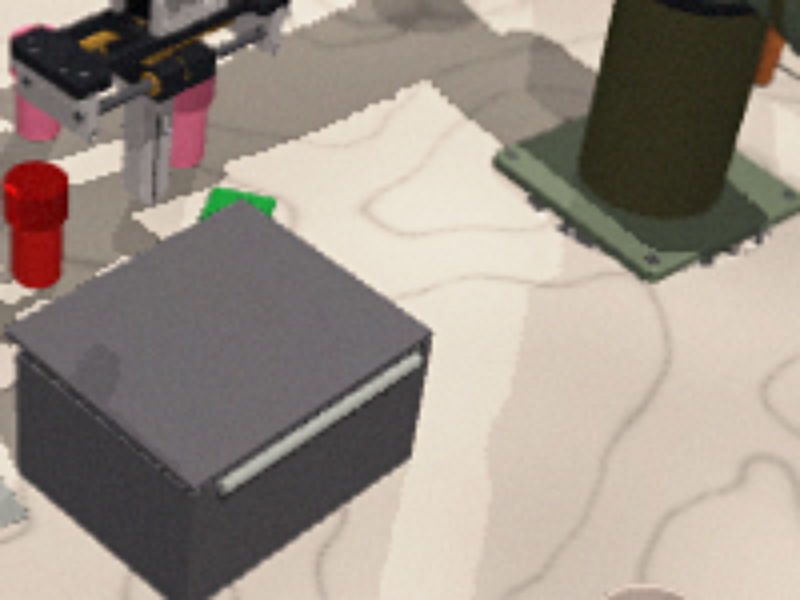

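>>> step_arm:
  rows:
    - {"xyz": [0, -0.2, 1.5], "twist": [0.1, -0.7, -0.2], "jaw": 0}
    - {"xyz": [0, 0, 1.8], "twist": [0, 0, 0], "jaw": 0}
    - {"xyz": [0, 0, 1.2], "twist": [0, 0, 0], "jaw": 0}
    - {"xyz": [0, 0, 0], "twist": [0, 0, 0], "jaw": 0}
    - {"xyz": [0, 0, 0], "twist": [0, 0, 0], "jaw": 0}

```text
time: 20.6
ee_pos: [0.5193, 0.0013, 0.1537]
orientation: [-0.001, 0.997, 0.078, 0.002]
ft_force: [0.5, 0.4, -0.2]
finger_gap: 0.0001
```

```bash
python3 - <<'E'
from h import *
plan([.5175,-.005,.1375],down(8.5),1)
E
```

```text
[-0.29, 0.59, 1.62] [-0.08, -0.24, 0.4]
t 20.6 pos [0.5193 0.0013 0.1537] gap 0.0001 F [ 0.52  0.38 -0.18]
```

>>> step_arm:
  rows:
    - {"xyz": [-0.2, 0.5, 0.4], "twist": [-0.1, -0.2, 0], "jaw": 0}
    - {"xyz": [0, 0, 0.3], "twist": [0, 0, 0], "jaw": 0}
    - {"xyz": [0, 0, 0.3], "twist": [0, 0, 0], "jaw": 0}
    - {"xyz": [0, 0, 0.1], "twist": [0, 0, 0], "jaw": 0}
    - {"xyz": [0, 0, 0], "twist": [0, 0, 0], "jaw": 0}

```text
time: 21.1
ee_pos: [0.5195, -0.0041, 0.1438]
orientation: [0.001, 0.997, 0.078, 0.002]
ft_force: [0.1, -0.1, 0.6]
finger_gap: 0.0002
```

```bash
python3 - <<'E'
from h import *
plan([.5175,-.005,.1375],down(8.5),1)
E
```

```text
[-0.22, 0.06, 0.63] [0.1, -0.23, 0.44]
t 21.1 pos [ 0.5195 -0.0041  0.1438] gap 0.0002 F [ 0.06 -0.09  0.56]
```

>>> step_arm:
  rows:
    - {"xyz": [-0.1, 0.05, 0.1], "twist": [0, -0.1, 0], "jaw": 0}
    - {"xyz": [0, 0, 0.1], "twist": [0, 0, 0], "jaw": 0}
    - {"xyz": [0, 0, 0.1], "twist": [0, 0, 0], "jaw": 0}
    - {"xyz": [0, 0, 0.1], "twist": [0, 0, 0], "jaw": 0}

```text
time: 21.5
ee_pos: [0.519, -0.0051, 0.1401]
orientation: [0.001, 0.997, 0.078, 0.002]
ft_force: [-0.7, -0.6, -0.1]
finger_gap: 0.0003
```

>>> step_arm:
  rows:
    - {"xyz": [0, 0, 0.1], "twist": [0, 0, 0], "jaw": 0}
    - {"xyz": [0, 0, 0.1], "twist": [0, 0, 0], "jaw": 0}

```text
time: 21.7
ee_pos: [0.519, -0.0051, 0.138]
orientation: [0.001, 0.997, 0.078, 0.002]
ft_force: [0.4, 0.3, 0.5]
finger_gap: 0.0002
```

>>> step_arm:
  rows:
    - {"xyz": [0, 0, 0.1], "twist": [0, 0, 0], "jaw": 0}

```text
time: 21.8
ee_pos: [0.5191, -0.0051, 0.1373]
orientation: [0.001, 0.997, 0.078, 0.002]
ft_force: [-1.8, 0.3, 6.2]
finger_gap: 0.0005
```

>>> step_arm:
  rows:
    - {"xyz": [0, 0, 0.1], "twist": [0, 0, 0], "jaw": 0}

```text
time: 21.9
ee_pos: [0.5191, -0.0051, 0.137]
orientation: [0.001, 0.997, 0.078, 0.002]
ft_force: [-2.8, 0.5, 6.3]
finger_gap: 0.0006
```

>>> step_arm:
  rows:
    - {"xyz": [0, 0, 0.13], "twist": [0, 0, 0], "jaw": 0}

```text
time: 22.0
ee_pos: [0.5191, -0.0052, 0.1367]
orientation: [0.001, 0.997, 0.078, 0.002]
ft_force: [-3.6, 1.8, 6.6]
finger_gap: 0.0008
```

>>> step_arm:
  rows:
    - {"xyz": [0, 0, 0.16], "twist": [0, 0, 0], "jaw": 0}

```text
time: 22.1
ee_pos: [0.5191, -0.0052, 0.1362]
orientation: [0.001, 0.997, 0.078, 0.002]
ft_force: [-3.8, 0.0, 9.4]
finger_gap: 0.001
```

>>> step_arm:
  rows:
    - {"xyz": [0, 0, 0.18], "twist": [0, 0, 0], "jaw": 0}

```text
time: 22.2
ee_pos: [0.5191, -0.0052, 0.1359]
orientation: [0.001, 0.997, 0.078, 0.001]
ft_force: [-4.4, 0.8, 10.3]
finger_gap: 0.0003
```

>>> step_arm:
  rows:
    - {"xyz": [0, 0, 0.2], "twist": [0, 0, 0], "jaw": 0}

```text
time: 22.3
ee_pos: [0.5192, -0.0052, 0.1355]
orientation: [0.001, 0.997, 0.078, 0.001]
ft_force: [-5.1, 0.1, 11.7]
finger_gap: 0.0004
```

>>> step_arm:
  rows:
    - {"xyz": [-0.05, 0, 0.22], "twist": [0, 0, 0], "jaw": 0}

```text
time: 22.4
ee_pos: [0.5191, -0.0052, 0.1353]
orientation: [0.001, 0.997, 0.078, 0.002]
ft_force: [-4.8, 0.8, 12.4]
finger_gap: 0.0008
```

>>> step_arm:
  rows:
    - {"xyz": [-0.05, 0, 0.22], "twist": [0, 0, 0], "jaw": 0}

```text
time: 22.5
ee_pos: [0.5191, -0.0052, 0.1352]
orientation: [0.002, 0.997, 0.078, 0.002]
ft_force: [-4.8, 1.4, 12.3]
finger_gap: 0.0005
```

>>> step_arm:
  rows:
    - {"xyz": [0, 0, 0.24], "twist": [0, 0, 0], "jaw": 0}

```text
time: 22.6
ee_pos: [0.5191, -0.0052, 0.135]
orientation: [0.002, 0.997, 0.078, 0.002]
ft_force: [-6.3, 0.5, 12.7]
finger_gap: 0.0005
```

>>> step_arm:
  rows:
    - {"xyz": [0, 0, 0.24], "twist": [0, 0, 0], "jaw": 0}

```text
time: 22.7
ee_pos: [0.5191, -0.0053, 0.1348]
orientation: [0.002, 0.997, 0.079, 0.002]
ft_force: [-5.3, 0.7, 13.9]
finger_gap: 0.0006
```

>>> step_arm:
  rows:
    - {"xyz": [-0.05, 0, 0.27], "twist": [0, 0, 0], "jaw": 0}

```text
time: 22.8
ee_pos: [0.5191, -0.0053, 0.1346]
orientation: [0.002, 0.997, 0.079, 0.003]
ft_force: [-5.0, 1.9, 13.7]
finger_gap: 0.0006
```

>>> step_arm:
  rows:
    - {"xyz": [-0.05, 0, 0.29], "twist": [0, 0, 0], "jaw": 0}

```text
time: 22.9
ee_pos: [0.5191, -0.0053, 0.1344]
orientation: [0.002, 0.997, 0.079, 0.003]
ft_force: [-6.2, 0.8, 14.2]
finger_gap: 0.0003
```

>>> step_arm:
  rows:
    - {"xyz": [-0.05, 0, 0.3], "twist": [0, 0, 0], "jaw": 0}

```text
time: 23.0
ee_pos: [0.5191, -0.0053, 0.1342]
orientation: [0.002, 0.997, 0.079, 0.004]
ft_force: [-5.5, 0.9, 15.5]
finger_gap: 0.0005
```

>>> step_arm:
  rows:
    - {"xyz": [-0.05, 0, 0.31], "twist": [0, 0, 0], "jaw": 0}

```text
time: 23.1
ee_pos: [0.5191, -0.0053, 0.1341]
orientation: [0.002, 0.997, 0.079, 0.004]
ft_force: [-6.4, 1.8, 16.0]
finger_gap: 0.0007
```

>>> step_arm:
  rows:
    - {"xyz": [-0.05, 0, 0.32], "twist": [0, 0, 0], "jaw": 0}

```text
time: 23.2
ee_pos: [0.5191, -0.0053, 0.134]
orientation: [0.002, 0.997, 0.079, 0.005]
ft_force: [-6.6, 1.2, 16.6]
finger_gap: 0.0005
```

>>> step_arm:
  rows:
    - {"xyz": [-0.05, 0, 0.32], "twist": [0, 0, 0], "jaw": 0}

```text
time: 23.3
ee_pos: [0.5191, -0.0053, 0.1339]
orientation: [0.003, 0.997, 0.079, 0.005]
ft_force: [-6.5, 1.0, 17.4]
finger_gap: 0.0006
```

>>> step_arm:
  rows:
    - {"xyz": [-0.15, 0, 0.32], "twist": [0, -0.3, 0], "jaw": 0}

```text
time: 23.4
ee_pos: [0.5191, -0.0053, 0.1339]
orientation: [0.003, 0.997, 0.08, 0.004]
ft_force: [-3.3, 3.1, 14.6]
finger_gap: 0.0005
```

>>> step_arm:
  rows:
    - {"xyz": [-0.15, 0, 0.34], "twist": [0, -0.3, 0], "jaw": 0}

```text
time: 23.5
ee_pos: [0.5191, -0.0053, 0.1339]
orientation: [0.003, 0.997, 0.08, 0.003]
ft_force: [-4.0, 2.3, 15.6]
finger_gap: 0.0006
```

```bash
python3 - <<'E'
from h import *
plan([.5175,-.005,.1315],down(8.5),1)
E
```

```text
[-0.15, -0.05, 0.24] [0.37, -0.35, 0.62]
t 23.5 pos [ 0.5191 -0.0053  0.1339] gap 0.0006 F [-4.01  2.3  15.58]
```

>>> step_arm:
  rows:
    - {"xyz": [-0.1, 0, 0.37], "twist": [0.1, -0.1, 0], "jaw": 0}

```text
time: 23.6
ee_pos: [0.5191, -0.0053, 0.1336]
orientation: [0.002, 0.997, 0.08, 0.003]
ft_force: [-6.5, 2.0, 17.1]
finger_gap: 0.0005
```

>>> step_arm:
  rows:
    - {"xyz": [-0.05, 0, 0.38], "twist": [0, 0, 0], "jaw": 0}

```text
time: 23.7
ee_pos: [0.5191, -0.0053, 0.133]
orientation: [0.002, 0.997, 0.08, 0.004]
ft_force: [-7.3, 0.6, 11.0]
finger_gap: 0.0003
```

>>> step_arm:
  rows:
    - {"xyz": [-0.05, 0, 0.25], "twist": [0, -0.1, 0], "jaw": 0}

```text
time: 23.8
ee_pos: [0.5192, -0.0054, 0.1318]
orientation: [0.003, 0.997, 0.08, 0.004]
ft_force: [-0.8, -0.7, -0.1]
finger_gap: 0.0005
```

>>> step_arm:
  rows:
    - {"xyz": [-0.05, 0, 0.2], "twist": [0, -0.1, 0], "jaw": 0}

```text
time: 23.9
ee_pos: [0.5193, -0.0054, 0.1313]
orientation: [0.003, 0.997, 0.08, 0.004]
ft_force: [-4.8, 1.5, 13.0]
finger_gap: 0.0006
```

Snapped and bottomed at z≈0.1313. Lift off and check.

>>> step_arm:
  rows:
    - {"xyz": [0, 0, -0.5], "twist": [0, 0, 0], "jaw": 0}
    - {"xyz": [0, 0, -2], "twist": [0, 0, 0], "jaw": 0}
    - {"xyz": [0, 0, -4], "twist": [0, 0, 0], "jaw": 0}
    - {"xyz": [0, 0, -4], "twist": [0, 0, 0], "jaw": 0}
    - {"xyz": [0, 0, -2], "twist": [0, 0, 0], "jaw": 0}

```text
time: 24.4
ee_pos: [0.5151, -0.0043, 0.2542]
orientation: [0.001, 0.997, 0.08, -0.002]
ft_force: [1.3, -0.1, 0.5]
finger_gap: 0.0004
```

>>> step_arm:
  rows:
    - {"xyz": [0, 0, 0], "twist": [0, 0, 0], "jaw": 0}
    - {"xyz": [0, 0, 0], "twist": [0, 0, 0], "jaw": 0}
    - {"xyz": [0, 0, 0], "twist": [0, 0, 0], "jaw": 0}

```text
time: 24.7
ee_pos: [0.5165, -0.0045, 0.2554]
orientation: [0.002, 0.997, 0.08, 0.0]
ft_force: [-0.4, 0.3, 0.5]
finger_gap: 0.0004
```

```bash
python3 - <<'E'
from h import *
im=save('scene','s16.png');im=im[:,:,::-1];a=cv2.resize(im[170:260,290:410],(800,600))
cv2.imwrite('pics/s16c.png',a); b=cv2.imread('pics/s15.png'); cv2.imwrite('pics/s15d.png',cv2.resize(b[170:260,290:410],(800,600)))
save('top','t16.png')
plan([.5175,-.005,.1315],down(8.5),1)
E
```

```text
[0.16, 0.04, 12.32] [0.2, 0.09, 0.66]
t 24.8 pos [ 0.516  -0.0045  0.2547] gap 0.0007 F [-0.35  0.18 -0.74]
```

View pics/s16c.png

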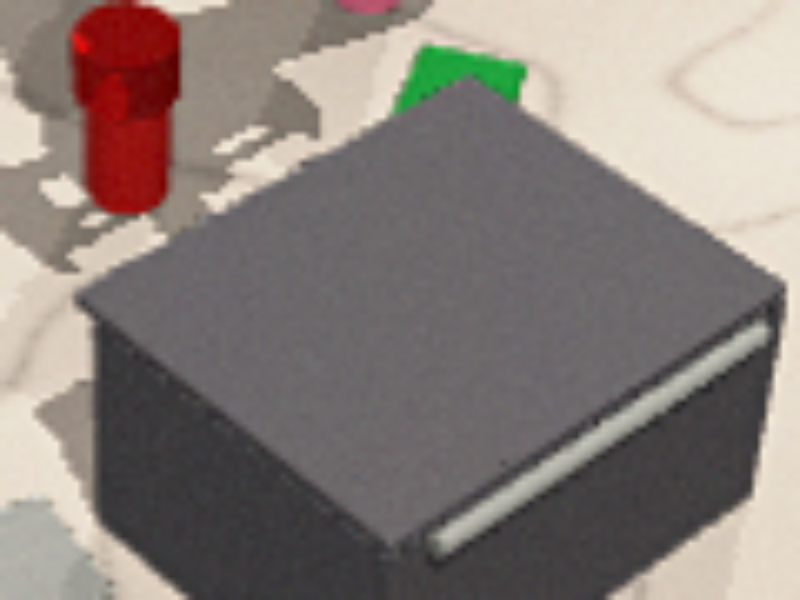

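View pics/s15d.png

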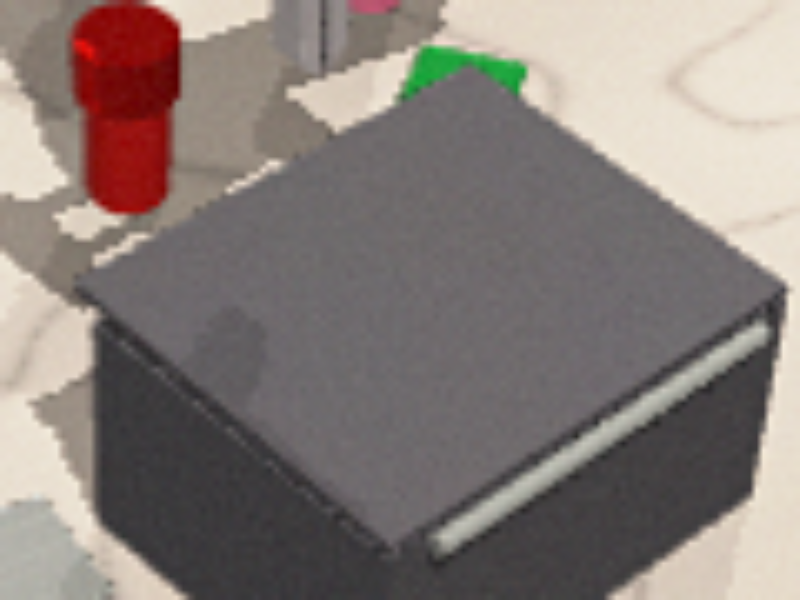

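View pics/t16.png

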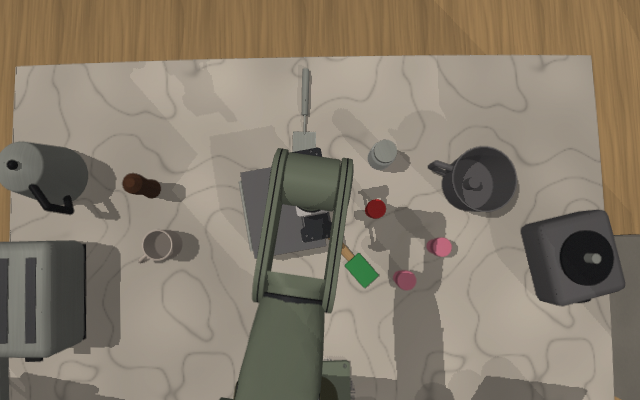

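The lid is shut: the edge gap has closed, and the front corner moved down from about row 281 to row 297 in the zoomed view. The bystanders look unmoved and the arm is clear, so I'm handing in.

```bash
python3 -c "
from h import *
print(ctrl.hand_in())"
```

```text
the job is handed in; nothing more can be done
None
```

The pusher is standing in the well, the lid is snapped shut, and I handed the job in at about 25 s of the 70 s; hand-in gives no verdict.

- **Pusher:** I gripped the grey-capped one by its cap, lowered it into the well and let go. It met the tray at about 8 N. The wrist picture taken afterwards, with the lid still open, matched a cap sitting fully home. I could not re-check it once the lid was shut.
- **Lid swing:** I pushed the lid from behind at about 0.03 m/s, with no force reading above about 1.5 N. I backed off at roughly 1.35 rad, estimated from the geometry. It fell by itself, and two pictures about 0.75 s apart showed it at rest on the catch, untouched.
- **Lid press:** I pressed in small steps, and the highest reading was about 18.6 N in total, against the 25 N limit. The force then fell to near zero as the catch snapped. The fingertips stopped at about 120.3 mm, against the 120.5 mm given for fully shut.
- **Final pictures:** The gap under the lid's free edge is gone, the jar, bowl, spatula, scraper, mug and mill look unmoved, and the tool is about 12 cm clear of the lid.

Two readings did not fit cleanly. The two fixed cameras disagreed by about 8 mm in y on the well and cap, so I used the wrist camera for the fine positions. During the press there was a sideways force of up to about 7 N. I did not read the lid angle or the catch position directly.

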